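# Set out the bench for a board-stack build

## Task

Set out the bench for building a stack of circuit boards. With the rake, comb all the scattered brass spacer bars in the tray into neat parallel rows close up against the yellow stop, touching the bars only with the rake, and stand the rake back square in the middle of its grey pad; slide every circuit board up out of the black rack and stand each one fully down in a slot of its own in the white cradle. Turn the torque dial so that its red pointer is at the orange mark, and leave the mug, the multimeter and the solder spool where they are.

Things in the scene. Friction and masses are not known exactly. Their poses are not given: they have to be found in the camera images.
- tray: Fixed grey tray, 300 (x) x 160 (y) mm, floor 4 mm thick; side walls 6 mm thick, 16 mm high along both long sides (148 mm clear between); yellow stop 12 mm thick, 18 mm high across the end at -x (nearest the robot); far end (+x) open, 288 mm from the stop's face. Origin under its centre; x points along its length, away from the stop.
- stop_face (a point): Middle of the yellow stop's inner face, at the level of the tray floor (4 mm above the desk); axes as the tray, x points from the stop into the tray.
- bar1: Loose square brass spacer bar, 8 x 8 mm section, 70 mm long, about 36 g, lying in the tray; origin at its centre, its y axis along its length. It starts askew, up to 0.6 rad from the direction of the stop. May be absent (None).
- bar2: Loose square brass spacer bar, 8 x 8 mm section, 70 mm long, about 36 g, lying in the tray; origin at its centre, its y axis along its length. It starts askew, up to 0.6 rad from the direction of the stop. May be absent (None).
- bar3: Loose square brass spacer bar, 8 x 8 mm section, 70 mm long, about 36 g, lying in the tray; origin at its centre, its y axis along its length. It starts askew, up to 0.6 rad from the direction of the stop. May be absent (None).
- bar4: Loose square brass spacer bar, 8 x 8 mm section, 70 mm long, about 36 g, lying in the tray; origin at its centre, its y axis along its length. It starts askew, up to 0.6 rad from the direction of the stop. May be absent (None).
- bar5: Loose square brass spacer bar, 8 x 8 mm section, 70 mm long, about 36 g, lying in the tray; origin at its centre, its y axis along its length. It starts askew, up to 0.6 rad from the direction of the stop. May be absent (None).
- board1: Green circuit board standing upright, 90 mm wide (its x), 3 mm thick (its y), with a white grip strip along its top edge (60 mm wide, 10 mm thick, from 66 to 88 mm above its lower edge). Origin at the middle of its lower edge, z up. About 70 g. Starts in the black storage rack. May be absent (None).
- board2: Green circuit board standing upright, 90 mm wide (its x), 3 mm thick (its y), with a white grip strip along its top edge (60 mm wide, 10 mm thick, from 66 to 88 mm above its lower edge). Origin at the middle of its lower edge, z up. About 70 g. Starts in the black storage rack. May be absent (None).
- board3: Green circuit board standing upright, 90 mm wide (its x), 3 mm thick (its y), with a white grip strip along its top edge (60 mm wide, 10 mm thick, from 66 to 88 mm above its lower edge). Origin at the middle of its lower edge, z up. About 70 g. Starts in the black storage rack. May be absent (None).
- rake: Loose rake, 160 g, standing on its tines. Wooden head 44 (x) x 130 (y) mm, 28 to 40 mm above the tine tips; upright red grip on it 18 mm thick (x), 44 mm wide (y), up to 92 mm. Seven 6 mm steel tines in a line at x = -18, y = -57 to 57 mm (pitch 19); two black 8 mm feet at x = 16, y = +-50 mm. Origin under the head's middle at tine-tip level; -x is the tines' side (towards the robot).
- rake_pad: Fixed grey felt pad, 100 (x) x 190 (y) x 3 mm, on which the rake stands, head along the pad's length. Origin under its centre.
- rack: Fixed black storage rack with three upright slots, 106 (x) x 140 (y) mm. Floor 8 mm thick; guides at both ends rise to 58 mm above the desk. Slots run along its x, 6 mm wide, 94 mm long, at y = 45, 0 and -45 mm. Origin under its centre.
- cradle: Fixed white assembly cradle with three slots, 112 (x) x 140 (y) mm. Floor 8 mm thick; guides at both ends (they cover 14 mm of each end of the slot) rise to 36 mm above the desk. Slots run along its x, 10 mm wide, 100 mm long, at y = 45, 0 and -45 mm. Origin under its centre.
- cradle_slot0 (a point): Centre of the floor of the cradle's slot at +y (8 mm above the desk); axes as the cradle.
- cradle_slot1 (a point): Centre of the floor of the cradle's middle slot (8 mm above the desk); axes as the cradle.
- cradle_slot2 (a point): Centre of the floor of the cradle's slot at -y (8 mm above the desk); axes as the cradle.
- dial (a joint): Torque dial angle in rad, 0 to 3; grows as the dial turns clockwise seen from above. The dial stands in the middle of the top of a fixed grey power-screwdriver control box, 100 x 110 mm and 50 mm high. An orange mark lies beside it on the box, 0.6 to 2.0 rad clockwise of the pointer at the start. It turns stiffly (0.03 N m) and stays where it is left.
- dial_grip (a point): On the dial's axis, 75 mm above the desk, the height to grip: an aluminium bar grip 44 mm long (along the pointer), 11 mm wide and 26 mm high (60 to 86 mm above the desk). It turns with the dial: its x points along the pointer.
- dial_pointer (a point): End of the red pointer at the dial's rim, 26 mm from the dial's axis.
- index_tip (a point): Point 26 mm from the dial's axis in the direction of the orange mark (12 mm long, on top of the control box at the dial's rim): the pointer's end lies here when the dial is set.
- mug: Bystander: white mug, 80 mm wide, 90 mm high; origin under its centre.
- meter: Bystander: yellow hand multimeter, 150 x 80 x 36 mm; origin under its centre.
- spool: Bystander: metal spool of solder, 60 mm wide, 40 mm high; origin under its centre.
Mind the look-alikes: they are no part of the job. What is meant by the rake is not turquoise, and is the larger of those in its own colour.

How it is judged:
By the outcome, as a careful person would: the job done as asked, in the order asked, and still so for the second after the job is handed in, with the robot touching nothing.
Of bar1, bar2, bar3, bar4, bar5 only 3 to 5 are there at a start; the rules pass over those that are not, and their reading is None.
Of board1, board2, board3 only 2 to 3 are there at a start; the rules pass over those that are not, and their reading is None.
At some moment in a run one of bar1, bar2, bar3, bar4, bar5 may be knocked a few centimetres aside while the robot is not near it.
It also fails if it takes over 210 s, if anything falls off the work surface, if the arm or the gripper's body presses on something with over 40 N, if the wrist force passes 120 N, or if a joint passes its speed limit or range.

## Robot

A 6-joint arm with a two-finger parallel gripper is mounted at the origin on the work surface. World frame = base frame: x ahead of the robot, y to its left, z up, the work surface at z = 0. Lengths are in m, angles in rad, forces in N, time in s.
With the tool pointing down it reaches from about 0.375 to 0.9 m from the base axis. Payload 3.1 kg.
Tool frame: the origin (TCP) lies on the centre line of the jaws, within the pads' length; the fingertips stand 25 mm ahead of it and the grasp point (between the pads) lies 6 mm ahead of it (manip.tip_extent is the distance from the TCP to the fingertips, in m); z points along the fingers, y is the line along which they close (so a half turn about z gives the same grasp; the last joint's range is limited). The gripper opens to 85 mm and grips with 20 to 120 N. Pads are 22 mm wide; open, the fingers measure 114 mm over their backs; the gripper's body (76 mm by 85 mm) begins 54 mm behind the grasp point. The pads swing forward as they close: fully open they stand 13 mm farther back than shut.
Start: joints at [-1.383, 0.527, 1.433, -0, 1.181, -0.178], TCP at [0.224, -0.583, 0.256] pointing down, gripper open.
Joint ranges: [-3.08, 3.08], [-0.75, 2.2], [0.22, 2.44], [-1.43, 4.57], [0, 2.65], [-2.85, 2.85]. Speed limits (rad/s): [2.79, 2.79, 3.14, 3.14, 3.14, 3.14].

## Interface

Orientations are given as a unit quaternion [x, y, z, w].
In Python, from station import readout, imaging, order, manip gives the robot as it stands.
- The arm moves only by the tool move_arm, never from a script. Its argument "rows" is a list of rows, each a list of 7 numbers: the turn, a rotation vector about the tool's x, y, z in degrees, then the shift along the tool's x, y, z in mm, then the closure, from 0 (fully open) to 1 (shut). A call has 1 to 12 rows; each row is the pose to reach, as a shift and turn from the pose commanded when the call began, along the tool's axes at that moment; what a row does not reach only later rows make up. A row lasts 1/12 s, in which the tool goes at most 41.7 mm and 7.16 degrees, less where a joint would pass 70% of its speed; a pose out of reach is approached as far as the arm can. A call with a gripper value outside its range is refused whole. The fingers move at their own pace and stop on an object; "squeeze" is the grip in N (left out, the last holds). Time passes only in rows, so rows that repeat a pose let the fingers close. It gives the time, the measured TCP pose, the force, the opening and the grip force at its end, in the units of the state.
- readout.sense(): the state, without advancing time (a new reading comes with each control period).
- imaging.snapshot(name): name is "side" or "top"; returns a dict with "img" (480x640x3 uint8, red, green, blue), "z_map" (480x640 float32, m along the optical axis (not along the pixel's ray), 0 where there is no reading), "fovy" (degrees; the focal length in pixels is half the picture's height over the tangent of half this angle, whatever the lens; pixels are square), "cx", "cy" (the principal point, pixels), "k1" (the pictures are not rectified: a ray, as slopes to the right and down, at radius r is drawn at 1 + k1 r^2 times it, then the intrinsics apply), "rvec" (rotation vector, rad) and "tvec" (3), from world to camera coordinates, as OpenCV has them. Camera axes: x right, y down, z forward; pixel columns grow to the right and rows downward; lengths in m; the calibration is good to about 2 mm. A picture is of the moment at which its call begins.
- order.sign_off(): hands the job in; it is judged then, once.
The state is a dict: "t": time; "q": joint angles; "qd": joint speeds; "tau": joint torques, N m; "tcp_pos": TCP position; "tool_rot": TCP orientation; "force": force on the tool from outside, world axes, zero at the start; "ft_torque": the same for the moment, N m; "finger_gap": opening from 0.0 (shut) to 1.0 (fully open); "gripper_force": force on a finger pad.
Only numpy, scipy, OpenCV 4.12 (cv2) and the standard library are available. Lean on these libraries where they do the work, as an engineer would, in place of code of your own. Each camera call takes 0.05 s, during which the arm holds its last target. There are 200 camera calls.

## Working session

There is one attempt and no reset: what is moved stays moved. The work goes in short steps, Python scripts to look and compute and a tool call to move; the robot and the scene stay as the last step left them, time stands still between calls to the robot, and variables do not carry over. Pictures are saved under pics/ and viewed, at most 14 in all, crops included, and the job is handed in when it is done.

Besides the shell and the picture viewer there is one more tool, called after "Call:" as a command line: name --pt "numbers of a row" for each row, then --argument value for the rest. move_arm: Moves the arm, as the interface text tells. Its arguments: {"type":"object","properties":{"rows":{"type":"array"},"squeeze":{"type":"number"}},"required":["rows"]}

```bash
ls; mkdir -p pics; cat > h.py <<'E'
import numpy as np, cv2
from station import readout, imaging, order, manip
from scipy.spatial.transform import Rotation as R
def snap(n,save=None):
    s=imaging.snapshot(n)
    np.savez(f'{n}.npz',**s)
    if save: cv2.imwrite(f'pics/{save}.png',s['img'][:,:,::-1])
    return s
def load(n): return {k:v for k,v in np.load(f'{n}.npz').items()}
def cam(s):
    f=240/np.tan(np.radians(float(s['fovy']))/2)
    return f,R.from_rotvec(np.ravel(s['rvec'])).as_matrix(),np.ravel(s['tvec'])
def rays(s,uv):
    f,Rm,t=cam(s); uv=np.atleast_2d(uv).astype(float)
    d=(uv-[float(s['cx']),float(s['cy'])])/f
    u=d.copy()
    for _ in range(20): u=d/(1+float(s['k1'])*(u**2).sum(1,keepdims=True))
    return np.c_[u,np.ones(len(u))],Rm,t
def at_z(s,uv,z):
    r,Rm,t=rays(s,uv); o=-Rm.T@t; w=r@Rm
    return o+w*((z-o[2])/w[:,2])[:,None]
def cloud(s):
    v,u=np.mgrid[0:480,0:640]; uv=np.c_[u.ravel(),v.ravel()]
    r,Rm,t=rays(s,uv); p=(r*s['z_map'].reshape(-1,1)-t)@Rm
    p[s['z_map'].ravel()==0]=np.nan
    return p.reshape(480,640,3)
def proj(s,P):
    f,Rm,t=cam(s); c=np.atleast_2d(P)@Rm.T+t; u=c[:,:2]/c[:,2:]
    return u*(1+float(s['k1'])*(u**2).sum(1,keepdims=True))*f+[float(s['cx']),float(s['cy'])]
def crop(s,name,x0,y0,x1,y1,k):
    cv2.imwrite(f'pics/{name}.png',cv2.resize(s['img'][y0:y1,x0:x1,::-1],None,fx=k,fy=k,interpolation=cv2.INTER_CUBIC))
E
python3 - <<'E'
from h import *
for n in('top','side'):
    s=snap(n,n+'0'); f,Rm,t=cam(s); print(n,-Rm.T@t,f,s['k1'])
print(readout.sense(), manip.tip_extent, dir(manip))
E
```

```text
pics
top [ 0.30778765 -0.14510864  1.16651847] 493.27374959805957 0.01435672489776209
side [-0.09764621 -0.84643594  0.99062374] 550.8263087375678 -0.09526787162096761
{'t': 0.1, 'q': array([-1.38246277e+00,  5.28388792e-01,  1.43378961e+00,  1.48615386e-05,
        1.18139098e+00, -1.78476096e-01]), 'qd': array([-3.95536816e-04, -2.18223878e-03, -3.23768506e-03,  2.71349571e-05,
       -4.91528480e-04, -7.56126928e-04]), 'tau': array([ 3.78537777e-05, -4.43304098e+01, -1.78586233e+01, -1.74760321e-04,
        3.88148430e-03,  1.09100526e-05]), 'tcp_pos': array([ 0.22408037, -0.58280674,  0.25541693]), 'tool_rot': array([ 9.83228462e-01,  1.82375479e-01,  2.00023145e-06, -9.88385156e-04]), 'force': array([-0.58399179,  0.43080363, -0.5086208 ]), 'ft_torque': array([-0.00292565, -0.02602726,  0.0054711 ]), 'gripper_force': 0.0, 'finger_gap': 0.9968139796550919} 0.025 ['PlanningError', '__class__', '__delattr__', '__dict__', '__dir__', '__doc__', '__eq__', '__format__', '__ge__', '__getattribute__', '__getstate__', '__gt__', '__hash__', '__init__', '__init_subclass__', '__le__', '__lt__', '__module__', '__ne__', '__new__', '__reduce__', '__reduce_ex__', '__repr__', '__setattr__', '__sizeof__', '__str__', '__subclasshook__', '__weakref__', 'tip_extent']
```

View pics/top0.png

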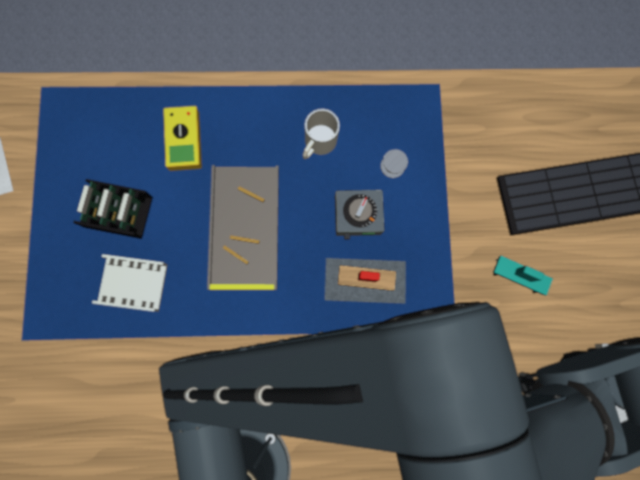

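View pics/side0.png

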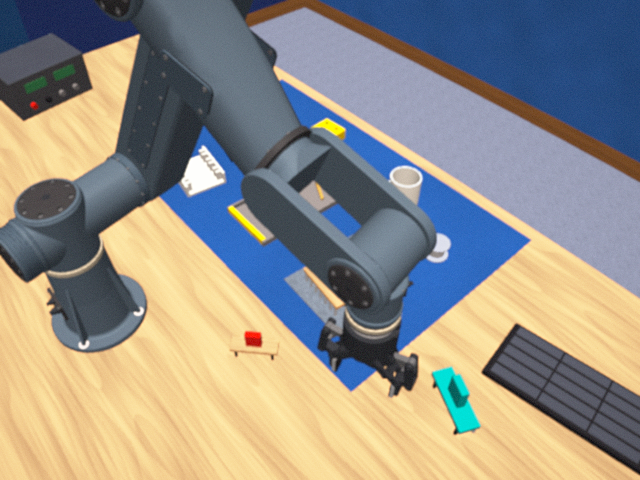

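Three rakes: red and wood on the grey pad, top (369,277); small red and wood, side (254,343); turquoise, top (523,275). The one on the pad should be the larger of its colour. There are three bars, at top (250,193), (244,240) and (236,255). Three boards stand in the rack near (105,207), and the cradle is at (131,283). I'll confirm in enlarged crops.

```bash
python3 - <<'E'
from h import *
s=load('top'); crop(s,'c1',65,155,285,320,3.6); crop(s,'c2',300,175,420,310,4.4)
c=cloud(s)
def q(*uv):
    for u,v in uv: print((u,v),np.round(c[v,u],4))
q((250,193),(244,240),(236,255),(369,277),(350,277),(360,208),(370,230),(131,283),(240,287),(260,220),(105,207))
sd=load('side'); cs=cloud(sd)
for u,v in[(240,347),(272,349),(254,339)]: print(np.round(cs[v,u],4))
E
```

```text
(250, 193) [ 0.6264 -0.0193  0.0114]
(244, 240) [ 0.5117 -0.0053  0.0114]
(236, 255) [0.4763 0.0136 0.0102]
(369, 277) [ 0.4103 -0.2877  0.0945]
(350, 277) [ 0.416  -0.2509  0.0435]
(360, 208) [ 0.5669 -0.2745  0.0874]
(370, 230) [ 0.5236 -0.3004  0.0485]
(131, 283) [0.4151 0.2561 0.0094]
(240, 287) [0.4001 0.0027 0.0184]
(260, 220) [ 0.5615 -0.0424  0.0024]
(105, 207) [0.5776 0.2925 0.0888]
[ 0.1757 -0.295   0.0299]
[ 0.2216 -0.3412  0.0308]
[ 0.1987 -0.3157  0.0607]
```

View pics/c1.png

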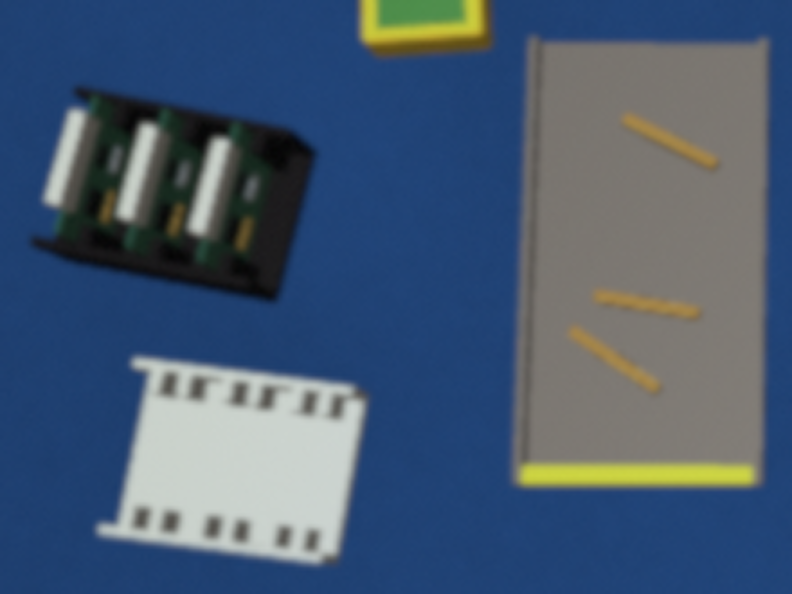

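View pics/c2.png

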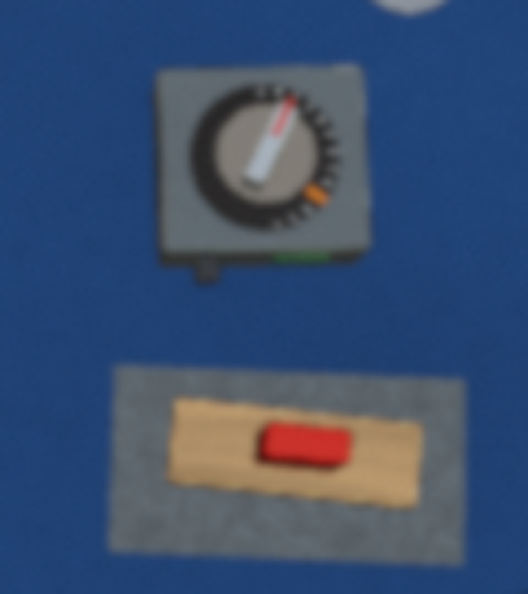

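The crops confirm it: the red and wood rake on the pad is at top (369,277). Its dial pointer points to c2 (292,100), with the orange mark at (317,196).

```bash
cat > m1.py <<'E'
from h import *
s=load('top'); c=cloud(s)
def P(k,x0,y0,pts,z): return at_z(s,(np.array(pts)+.5)/k-.5+[x0,y0],z)[:,:2]
A=lambda pts,z:P(3.6,65,155,pts,z); B=lambda pts,z:P(4.4,300,175,pts,z)
ang=lambda a,b:np.degrees(np.arctan2(*(b-a)[::-1]))
def seg(n,p): print(n,'ctr',p.mean(0).round(4),'len',np.linalg.norm(p[1]-p[0]).round(4),'ang',ang(p[0],p[1]).round(1))
seg('stop inner',A([(520,464),(754,464)],.018)); seg('L wall',A([(520,464),(535,38)],.016)); seg('R wall',A([(757,464),(765,40)],.016))
seg('far',A([(535,42),(765,40)],.016))
for p in [[(626,118),(715,163)],[(595,296),(698,313)],[(573,331),(657,388)]]: seg('bar',A(p,.012))
def box(n,p):
    r=cv2.minAreaRect((p*1000).astype(np.float32)); print(n,'mean',p.mean(0).round(4),'rect',np.round(r,1) if 0 else r)
box('rakehead',B([(175,399),(423,424),(419,506),(171,482)],.043)); box('grip',B([(265,425),(352,430),(350,466),(262,461)],.095))
box('pad',B([(114,367),(465,381),(463,563),(110,550)],.003)); box('box',B([(158,72),(360,66),(368,247),(162,250)],.05))
seg('dialbar',B([(250,183),(292,100)],.086)); print('disc',B([(265,155)],.06)); print('mark',B([(317,196)],.051))
seg('cr0',A([(155,519),(184,386)],.036));seg('cr1',A([(227,528),(253,396)],.036));seg('cr2',A([(298,539),(323,405)],.036))
def cl(n,x,z0,z1):
    m=(c[...,2]>z0)&(c[...,2]<z1)&(c[...,0]>x[0])&(c[...,0]<x[1])&(c[...,1]>x[2])&(c[...,1]<x[3])
    k,l,st,_=cv2.connectedComponentsWithStats(m.astype(np.uint8))
    for i in range(1,k):
        if st[i,4]>12:
            p=c[l==i]; print(n,len(p),cv2.minAreaRect((p[:,:2]*1000).astype(np.float32)),p[:,2].mean().round(4))
cl('strip',(.45,.72,.15,.42),.082,.12); cl('grip',(.35,.5,-.4,-.2),.085,.12); cl('head',(.35,.5,-.4,-.2),.036,.06); cl('dial',(.5,.65,-.35,-.2),.078,.1)
E
python3 m1.py
```

```text
stop inner ctr [ 0.4081 -0.001 ] len 0.1503 ang -91.1
L wall ctr [0.5527 0.0716] len 0.2861 ang -1.2
R wall ctr [ 0.5495 -0.0817] len 0.2857 ang -1.5
far ctr [ 0.6927 -0.0083] len 0.1541 ang -90.2
bar ctr [ 0.6246 -0.0215] len 0.0674 ang -118.3
bar ctr [ 0.5134 -0.0059] len 0.0687 ang -100.5
bar ctr [0.4773 0.0146] len 0.0672 ang -125.1
rakehead mean [ 0.4142 -0.2901] rect ((414.3521423339844, -289.9378967285156), (130.7872314453125, 43.31053161621094), 83.3873291015625)
grip mean [ 0.4127 -0.2887] rect ((412.7244873046875, -288.57330322265625), (44.12209701538086, 17.979896545410156), 85.64047241210938)
pad mean [ 0.4116 -0.2903] rect ((411.54498291015625, -290.1139221191406), (190.5361785888672, 98.48656463623047), 86.6652603149414)
box mean [ 0.5698 -0.2768] rect ((570.1864013671875, -276.66558837890625), (108.38729858398438, 98.25220489501953), 89.9644775390625)
dialbar ctr [ 0.5701 -0.2775] len 0.0491 ang -28.1
disc [[ 0.5691033  -0.27721197]]
mark [[ 0.54863897 -0.30493232]]
cr0 ctr [0.4199 0.2902] len 0.0848 ang -9.5
cr1 ctr [0.413  0.2461] len 0.0839 ang -8.7
cr2 ctr [0.4058 0.2019] len 0.0851 ang -8.5
strip 201 ((594.25439453125, 339.2940673828125), (13.365559577941895, 61.77735900878906), 77.70337677001953) 0.0932
strip 196 ((586.2443237304688, 295.8869323730469), (12.374053001403809, 59.66939163208008), 77.23365020751953) 0.0934
strip 187 ((577.2141723632812, 251.8186798095703), (12.08413314819336, 60.06903076171875), 78.54570007324219) 0.0933
grip 169 ((414.7870788574219, -288.8990173339844), (43.19730758666992, 18.622501373291016), 82.4085464477539) 0.0945
head 890 ((414.5779113769531, -289.251708984375), (129.4400177001953, 44.44440841674805), 82.75588989257812) 0.0429
dial 94 ((571.4385375976562, -278.7948303222656), (10.695178031921387, 47.59062957763672), 63.90373611450195) 0.0861
```

```bash
cat > g.py <<'E'
from h import *
import sys
def st():
    s=readout.sense(); x=R.from_quat(s['tool_rot']).as_matrix()
    return s,np.degrees(np.arctan2(x[1,0],x[0,0])),x
def go(*T):
    s,ph,x=st(); p=s['tcp_pos']; a=np.radians(ph)
    M=np.array([[np.cos(a),np.sin(a),0],[np.sin(a),-np.cos(a),0],[0,0,-1]])
    print('t',round(s['t'],2),'p',p.round(4),'yaw',ph.round(2),'tilt',np.degrees(np.arccos(-x[2,2])).round(2),'q',s['q'].round(2),'gap',round(s['finger_gap'],3),'F',s['force'].round(1),'g',round(s['gripper_force'],1))
    for X,Y,Z,yaw in T:
        d=M.T@(np.array([X,Y,Z])-p)*1000; dz=(ph-yaw+180)%360-180
        print('rz',dz.round(1),'shift',d.round(1),'rows',int(np.ceil(max(np.linalg.norm(d)/41.7,abs(dz)/7.16))))
E
python3 -c "
from g import *
go((.4145,-.2892,.2,83),(.4145,-.2892,.082,83))"
```

```text
t 0.1 p [ 0.2241 -0.5828  0.2554] yaw 21.02 tilt 0.11 q [-1.38  0.53  1.43  0.    1.18 -0.18] gap 0.997 F [-0.6  0.4 -0.5] g 0.0
rz -62.0 shift [ 283.  -205.8   55.4] rows 9
rz -62.0 shift [ 283.  -205.8  173.4] rows 10
```

Call:
move_arm --pt "0 0 -62 283 -206 55 0" --pt "0 0 -62 283 -206 55 0" --pt "0 0 -62 283 -206 55 0" --pt "0 0 -62 283 -206 55 0" --pt "0 0 -62 283 -206 55 0" --pt "0 0 -62 283 -206 55 0" --pt "0 0 -62 283 -206 55 0" --pt "0 0 -62 283 -206 55 0" --pt "0 0 -62 283 -206 55 0" --pt "0 0 -62 283 -206 55 0" --pt "0 0 -62 283 -206 55 0" --pt "0 0 -62 283 -206 55 0" --squeeze 60

```text
t: 1.1
tcp_pos: [0.4145, -0.2903, 0.2014]
tool_rot: [0.749, 0.662, -0.0, 0.0]
force: [-0.1, 0.6, -0.1]
finger_gap: 1.0
gripper_force: 0.0
```

```bash
python3 - <<'E'
from g import *
go((.4145,-.2892,.082,83))
s=snap('side'); crop(s,'c3',230,200,500,400,2.9)
E
```

```text
t 1.1 p [ 0.4145 -0.2903  0.2014] yaw 82.97 tilt 0.05 q [-0.83  0.45  1.79 -0.    0.91 -0.71] gap 1.0 F [-0.1  0.6 -0.1] g 0.0
rz -0.0 shift [ 1.100e+00 -1.000e-01  1.194e+02] rows 3
```

Call:
move_arm --pt "0 0 0 1 0 40 0" --pt "0 0 0 1 0 80 0" --pt "0 0 0 1 0 119 0" --pt "0 0 0 1 0 119 0" --pt "0 0 0 1 0 119 1" --pt "0 0 0 1 0 119 1" --pt "0 0 0 1 0 119 1" --pt "0 0 0 1 0 119 1" --pt "0 0 0 1 0 119 1" --pt "0 0 0 1 0 119 1" --pt "0 0 0 1 0 119 1" --pt "0 0 0 1 0 119 1"

```text
t: 2.15
tcp_pos: [0.4155, -0.2894, 0.0845]
tool_rot: [0.749, 0.663, -0.0, 0.002]
force: [-0.3, 0.1, 9.3]
finger_gap: 0.203
gripper_force: 59.7
```

```bash
python3 -c "
from g import *
go((.414,-.289,.2,83),(.68,-.0075,.2,88.7),(.68,-.0075,.088,88.7))"
```

```text
t 2.15 p [ 0.4155 -0.2894  0.0845] yaw 83.04 tilt 0.24 q [-0.83  0.65  1.87 -0.    0.62 -0.71] gap 0.203 F [-0.3  0.1  9.3] g 59.7
rz 0.0 shift [   0.3   -1.5 -115.5] rows 3
rz -5.7 shift [ 311.9  228.4 -115.5] rows 10
rz -5.7 shift [311.9 228.4  -3.5] rows 10
```

Call:
move_arm --pt "0 0 0 0 0 -40 1" --pt "0 0 0 0 0 -80 1" --pt "0 0 0 0 0 -115 1" --pt "0 0 0 0 0 -115 1"

```text
t: 2.48
tcp_pos: [0.4175, -0.2913, 0.2039]
tool_rot: [0.749, 0.663, 0.0, 0.007]
force: [0.7, -0.2, -1.5]
finger_gap: 0.203
gripper_force: 59.6
```

```bash
python3 -c "
from g import *
go((.695,-.0085,.2,88.7),(.695,-.0085,.120,88.7))"
```

```text
t 2.48 p [ 0.4175 -0.2913  0.2039] yaw 83.05 tilt 0.82 q [-0.83  0.44  1.78  0.    0.9  -0.71] gap 0.203 F [ 0.7 -0.2 -1.5] g 59.6
rz -5.7 shift [314.3 241.2   3.9] rows 10
rz -5.7 shift [314.3 241.2  83.9] rows 10
```

Call:
move_arm --pt "0 0 -5.7 314 241 4 1" --pt "0 0 -5.7 314 241 4 1" --pt "0 0 -5.7 314 241 4 1" --pt "0 0 -5.7 314 241 4 1" --pt "0 0 -5.7 314 241 4 1" --pt "0 0 -5.7 314 241 4 1" --pt "0 0 -5.7 314 241 4 1" --pt "0 0 -5.7 314 241 4 1" --pt "0 0 -5.7 314 241 4 1" --pt "0 0 -5.7 314 241 4 1" --pt "0 0 -5.7 314 241 84 1" --pt "0 0 -5.7 314 241 84 1"

```text
t: 3.48
tcp_pos: [0.6948, -0.0043, 0.1147]
tool_rot: [0.714, 0.7, 0.002, 0.003]
force: [0.3, 0.2, -3.4]
finger_gap: 0.204
gripper_force: 59.6
```

```bash
python3 - <<'E'
from g import *
go((.695,-.0085,.087,88.7),(.50,-.004,.087,88.7))
s=snap('side'); crop(s,'c3',170,100,450,300,2.8)
E
```

```text
t 3.48 p [ 0.6948 -0.0043  0.1147] yaw 88.91 tilt 0.45 q [-0.17  0.78  1.35  0.    1.   -0.15] gap 0.204 F [ 0.3  0.2 -3.4] g 59.6
rz 0.2 shift [-4.2  0.2 27.7] rows 1
rz 0.2 shift [  -3.4 -194.8   27.7] rows 5
```

View pics/c3.png

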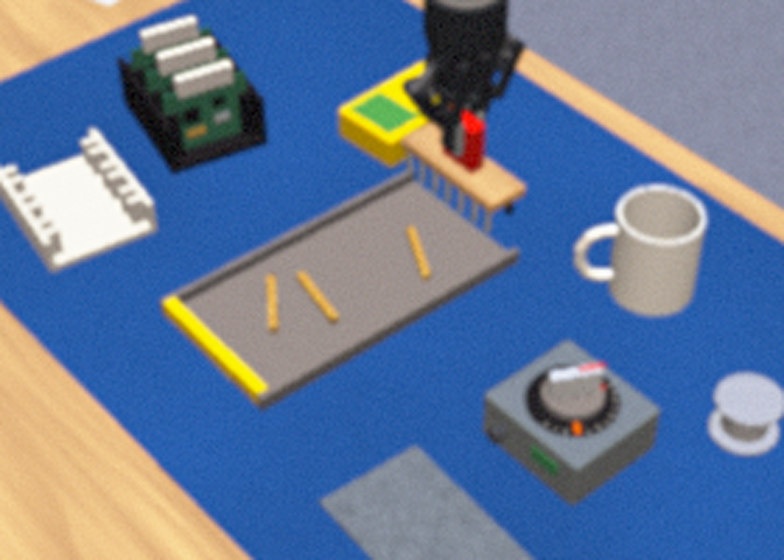

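The rake is held level beyond all three bars, with the tray clear.

Call:
move_arm --pt "0 0 0 0 0 0 1" --pt "0 0 0 0 0 0 1" --pt "0 0 0 0 0 0 1"

```text
t: 3.78
tcp_pos: [0.6936, -0.0068, 0.116]
tool_rot: [0.715, 0.699, 0.001, 0.002]
force: [-0.1, 0.3, -1.1]
finger_gap: 0.206
gripper_force: 59.4
```

```bash
python3 - <<'E'
from g import *
go((.695,-.0085,.087,88.7),(.50,-.004,.087,88.7))
E
```

```text
t 3.78 p [ 0.6936 -0.0068  0.116 ] yaw 88.69 tilt 0.27 q [-0.17  0.78  1.35  0.    1.   -0.15] gap 0.206 F [-0.1  0.3 -1.1] g 59.4
rz -0.0 shift [-1.6  1.5 29. ] rows 1
rz -0.0 shift [  -1.6 -193.6   29. ] rows 5
```

Call:
move_arm --pt "0 0 0 -1.5 1.5 15 1" --pt "0 0 0 -1.5 1.5 29 1" --pt "0 0 0 -1.5 1.5 29 1" --pt "0 0 0 -1.5 1.5 29 1" --pt "0 0 0 -1.5 1.5 29 1"

```text
t: 4.2
tcp_pos: [0.6946, -0.0084, 0.0851]
tool_rot: [0.715, 0.699, 0.001, 0.001]
force: [2.0, -2.1, 2.6]
finger_gap: 0.203
gripper_force: 61.1
```

```bash
python3 - <<'E'
from g import *
go((.65,-.007,.087,88.7),(.50,-.0035,.087,88.7),(.46,-.0025,.087,88.7))
s=snap('side'); crop(s,'c4',280,120,400,210,6.6)
E
```

```text
t 4.2 p [ 0.6946 -0.0084  0.0851] yaw 88.7 tilt 0.19 q [-0.17  0.82  1.36 -0.    0.96 -0.15] gap 0.203 F [ 2.  -2.1  2.6] g 61.1
rz -0.0 shift [  0.3 -44.6  -1.9] rows 2
rz -0.0 shift [   0.4 -194.7   -1.9] rows 5
rz -0.0 shift [   0.5 -234.7   -1.9] rows 6
```

View pics/c4.png

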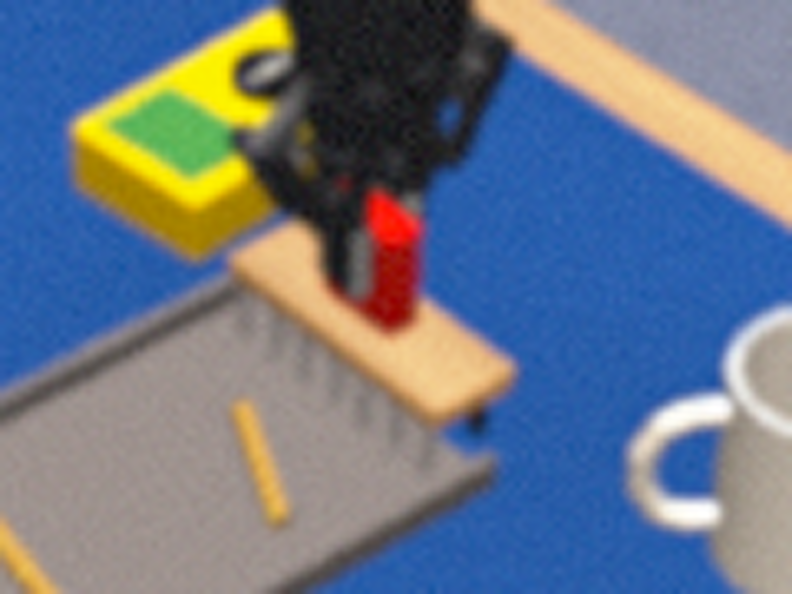

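The tines just reach the tray floor behind all the bars. I'll raise the rake 1 mm and pull.

Call:
move_arm --pt "0 0 0 0 -8 -1 1" --pt "0 0 0 0 -20 -1 1" --pt "0 0 0 0 -32 -1 1" --pt "0 0 0 0 -45 -1 1" --pt "0 0 0 0 -58 -1 1" --pt "0 0 0 0 -71 -1 1" --pt "0 0 0 0 -84 -1 1" --pt "0 0 0 0 -97 -1 1" --pt "0 0 0 0 -110 -1 1" --pt "0 0 0 0 -123 -1 1" --pt "0 0 0 0 -136 -1 1" --pt "0 0 0 0 -150 -1 1"

```text
t: 5.25
tcp_pos: [0.5418, -0.0041, 0.0853]
tool_rot: [0.715, 0.699, -0.0, -0.001]
force: [0.8, 0.3, -1.8]
finger_gap: 0.205
gripper_force: 60.6
```

Call:
move_arm --pt "0 0 0 0 -8 0 1" --pt "0 0 0 0 -16 0 1" --pt "0 0 0 0 -24 0 1" --pt "0 0 0 0 -32 0 1" --pt "0 0 0 0 -40 0 1" --pt "0 0 0 0 -48 0 1" --pt "0 0 0 0 -56 0 1" --pt "0 0 0 0 -63 0 1" --pt "0 0 0 0 -70 0 1" --pt "0 0 0 0 -70 0 1"

```text
t: 6.08
tcp_pos: [0.4713, -0.0025, 0.0853]
tool_rot: [0.715, 0.699, -0.001, -0.001]
force: [-0.6, -0.1, -0.8]
finger_gap: 0.209
gripper_force: 60.7
```

```bash
python3 - <<'E'
from g import *
go((.455,-.0025,.086,88.7),(.452,-.0025,.086,88.7))
s=snap('side'); crop(s,'c5',200,150,360,270,5)
E
```

```text
t 6.08 p [ 0.4713 -0.0025  0.0853] yaw 88.72 tilt 0.18 q [-0.24  0.63  1.95 -0.    0.57 -0.22] gap 0.209 F [-0.6 -0.1 -0.8] g 60.7
rz 0.0 shift [ -0.3 -16.2  -0.7] rows 1
rz 0.0 shift [ -0.4 -19.2  -0.7] rows 1
```

View pics/c5.png

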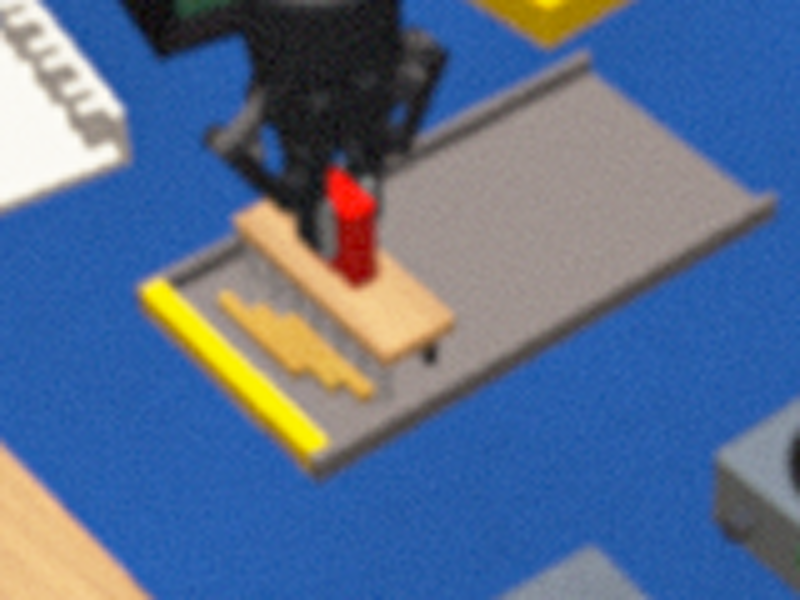

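The bars are neatly parallel ahead of the tines. Next, the last push to the stop.

Call:
move_arm --pt "0 0 0 0 -4 0 1" --pt "0 0 0 0 -8 0 1" --pt "0 0 0 0 -11 0 1" --pt "0 0 0 0 -14 0 1" --pt "0 0 0 0 -16 0 1" --pt "0 0 0 0 -18 0 1" --pt "0 0 0 0 -18 0 1"

```text
t: 6.72
tcp_pos: [0.4549, -0.0023, 0.0853]
tool_rot: [0.715, 0.699, -0.0, -0.0]
force: [0.1, 1.5, -1.7]
finger_gap: 0.203
gripper_force: 60.5
```

Call:
move_arm --pt "0 0 0 0 -1 0 1" --pt "0 0 0 0 -2 0 1" --pt "0 0 0 0 -2 0 1" --pt "0 0 0 0 -2 0 1"

```text
t: 7.05
tcp_pos: [0.4533, -0.0024, 0.0853]
tool_rot: [0.715, 0.699, -0.0, -0.0]
force: [-0.1, 0.1, -1.9]
finger_gap: 0.203
gripper_force: 60.5
```

```bash
python3 - <<'E'
from g import *
go((.455,-.0025,.086,88.7))
s=snap('side'); crop(s,'c6',200,180,320,270,6.6)
E
```

```text
t 7.05 p [ 0.4533 -0.0024  0.0853] yaw 88.72 tilt 0.03 q [-0.25  0.62  2.   -0.    0.53 -0.23] gap 0.203 F [-0.1  0.1 -1.9] g 60.5
rz 0.0 shift [-0.1  1.7 -0.7] rows 1
```

View pics/c6.png

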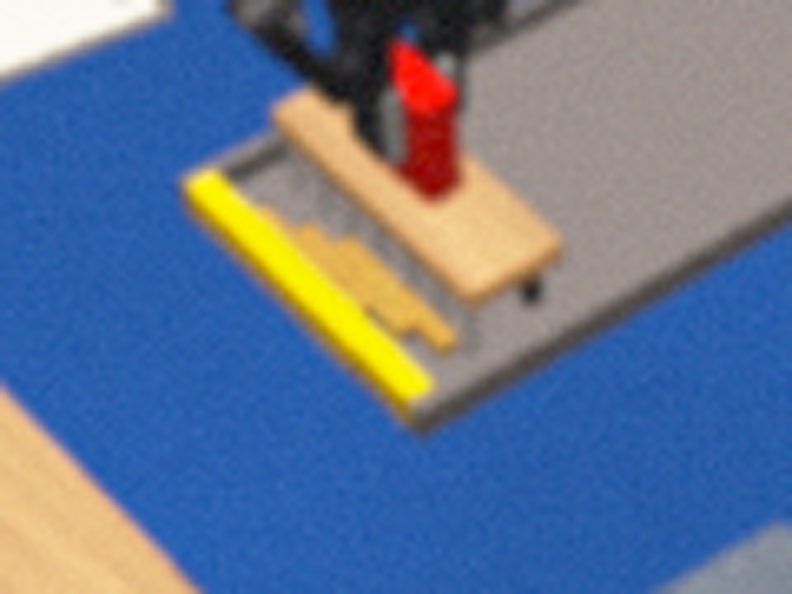

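Not quite touching, and no force yet. I'll go on in 1 mm steps.

Call:
move_arm --pt "0 0 0 0 -1 0 1" --pt "0 0 0 0 -2 0 1" --pt "0 0 0 0 -2 0 1" --pt "0 0 0 0 -2 0 1"

```text
t: 7.43
tcp_pos: [0.4523, -0.0025, 0.0854]
tool_rot: [0.715, 0.699, 0.001, 0.001]
force: [3.1, 1.0, -2.2]
finger_gap: 0.203
gripper_force: 60.6
```

Call:
move_arm --pt "0 0 0 0 -1 0 1" --pt "0 0 0 0 -1 0 1" --pt "0 0 0 0 -1 0 1"

```text
t: 7.68
tcp_pos: [0.452, -0.0026, 0.0856]
tool_rot: [0.715, 0.699, 0.001, 0.001]
force: [5.2, 1.5, -1.9]
finger_gap: 0.2
gripper_force: 60.5
```

Call:
move_arm --pt "0 0 0 0 -1 0 1" --pt "0 0 0 0 -1 0 1" --pt "0 0 0 0 -1 0 1"

```text
t: 7.93
tcp_pos: [0.4518, -0.0027, 0.0857]
tool_rot: [0.715, 0.699, 0.002, 0.002]
force: [5.7, 1.2, -2.2]
finger_gap: 0.203
gripper_force: 60.4
```

The bars are pressed against the stop. Back off, lift and look.

Call:
move_arm --pt "0 0 0 0 4 0 1" --pt "0 0 0 0 8 0 1" --pt "0 0 0 0 16 0 1" --pt "0 0 0 0 24 0 1" --pt "0 0 0 0 26 -40 1" --pt "0 0 0 0 26 -80 1" --pt "0 0 0 0 26 -115 1" --pt "0 0 0 0 26 -115 1" --pt "0 0 0 0 26 -115 1"

```text
t: 8.68
tcp_pos: [0.475, -0.0029, 0.2015]
tool_rot: [0.715, 0.699, 0.0, 0.0]
force: [-0.2, 0.5, -2.9]
finger_gap: 0.207
gripper_force: 60.8
```

```bash
python3 - <<'E'
from g import *
go((.4116,-.2902,.2,86.7))
s=snap('side'); a=s['img'][170:270,195:315]; a=cv2.resize(a,None,fx=5,fy=5,interpolation=cv2.INTER_CUBIC)
cv2.imwrite('pics/c7.png',a[:,:,::-1])
E
```

```text
t 8.68 p [ 0.475  -0.0029  0.2015] yaw 88.74 tilt 0.06 q [-0.24  0.41  1.86 -0.    0.87 -0.22] gap 0.207 F [-0.2  0.5 -2.9] g 60.8
rz 2.0 shift [-288.6  -57.1    1.5] rows 8
```

View pics/c7.png

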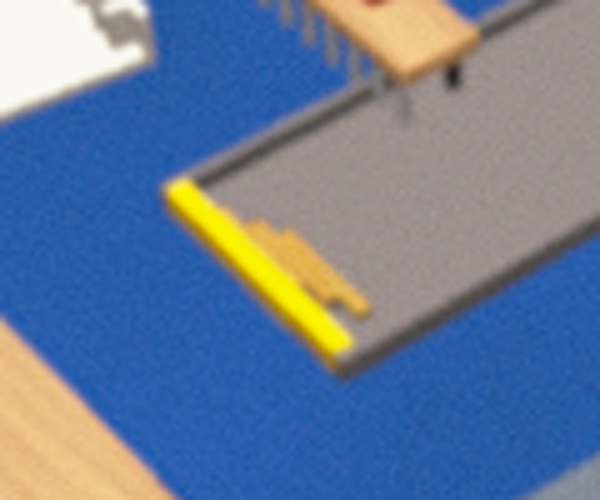

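Three bars lie in parallel rows against the stop. I'll re-measure the empty pad by colour before placing the rake.

```bash
python3 - <<'E'
from g import *
for n in('top','side'):
    s=snap(n); c=cloud(s); h=cv2.cvtColor(s['img'],cv2.COLOR_RGB2HSV)
    v,u=np.mgrid[0:480,0:640]; g=at_z(s,np.c_[u.ravel(),v.ravel()],.003).reshape(480,640,3)
    m=(h[...,1]<100)&(h[...,2]>60)&(abs(g[...,0]-.412)<.085)&(abs(g[...,1]+.29)<.13)&(c[...,2]<.02)
    m=cv2.morphologyEx(m.astype(np.uint8),cv2.MORPH_OPEN,np.ones((3,3)))
    k,l,st,_=cv2.connectedComponentsWithStats(m); i=1+st[1:,4].argmax()
    p=g[l==i][:,:2]; print(n,len(p),p.mean(0).round(4),cv2.minAreaRect((p*1000).astype(np.float32)))
E
```

```text
top 3363 [ 0.4115 -0.2904] ((411.7377014160156, -290.2149658203125), (189.82398986816406, 99.80265808105469), 86.65848541259766)
side 3079 [ 0.4081 -0.2986] ((409.3014831542969, -294.3837890625), (190.9155731201172, 100.94699096679688), 86.50688934326172)
```

Call:
move_arm --pt "0 0 2.1 -289 -56.5 1 1" --pt "0 0 2.1 -289 -56.5 1 1" --pt "0 0 2.1 -289 -56.5 1 1" --pt "0 0 2.1 -289 -56.5 1 1" --pt "0 0 2.1 -289 -56.5 1 1" --pt "0 0 2.1 -289 -56.5 1 1" --pt "0 0 2.1 -289 -56.5 1 1" --pt "0 0 2.1 -289 -56.5 1 1" --pt "0 0 2.1 -289 -56.5 60 1" --pt "0 0 2.1 -289 -56.5 90 1" --pt "0 0 2.1 -289 -56.5 90 1" --pt "0 0 2.1 -289 -56.5 90 1"

```text
t: 9.83
tcp_pos: [0.4099, -0.2877, 0.1065]
tool_rot: [0.728, 0.686, 0.0, -0.006]
force: [-0.6, 0.1, -2.5]
finger_gap: 0.202
gripper_force: 60.3
```

```bash
python3 -c "
from g import *
go((.412,-.2905,.0845,86.65))"
```

```text
t 9.83 p [ 0.4099 -0.2877  0.1065] yaw 86.6 tilt 0.7 q [-0.84  0.61  1.86 -0.    0.68 -0.78] gap 0.202 F [-0.6  0.1 -2.5] g 60.3
rz -0.0 shift [-2.7  2.3 22. ] rows 1
```

Call:
move_arm --pt "0 0 0 0 0 0 1" --pt "0 0 0 0 0 0 1" --pt "0 0 0 0 0 0 1" --pt "0 0 0 0 0 0 1" --pt "0 0 0 0 0 10 1" --pt "0 0 0 0 0 20 1" --pt "0 0 0 0 0 20 1" --pt "0 0 0 0 0 20 1"

```text
t: 10.5
tcp_pos: [0.412, -0.29, 0.0895]
tool_rot: [0.728, 0.686, 0.0, -0.001]
force: [-0.3, 0.3, -2.0]
finger_gap: 0.203
gripper_force: 60.5
```

```bash
python3 -c "
from g import *
go((.412,-.2905,.0845,86.65))"
```

```text
t 10.5 p [ 0.412  -0.29    0.0895] yaw 86.61 tilt 0.13 q [-0.84  0.64  1.87  0.    0.63 -0.78] gap 0.203 F [-0.3  0.3 -2. ] g 60.5
rz -0.0 shift [-0.5  0.   5. ] rows 1
```

Good. Lower until it touches.

Call:
move_arm --pt "0 0 0 -0.5 0 2 1" --pt "0 0 0 -0.5 0 4 1" --pt "0 0 0 -0.5 0 5 1" --pt "0 0 0 -0.5 0 5 1"

```text
t: 10.83
tcp_pos: [0.4124, -0.291, 0.0851]
tool_rot: [0.728, 0.686, 0.0, -0.0]
force: [0.1, -0.1, -2.6]
finger_gap: 0.206
gripper_force: 60.5
```

Call:
move_arm --pt "0 0 0 0 0 0.5 1" --pt "0 0 0 0 0 1 1" --pt "0 0 0 0 0 1 1"

```text
t: 11.08
tcp_pos: [0.4125, -0.2911, 0.0843]
tool_rot: [0.728, 0.686, -0.0, 0.0]
force: [-0.0, 0.2, -2.2]
finger_gap: 0.205
gripper_force: 60.5
```

Call:
move_arm --pt "0 0 0 0 0 0.5 1" --pt "0 0 0 0 0 1 1" --pt "0 0 0 0 0 1 1" --pt "0 0 0 0 0 1 1"

```text
t: 11.42
tcp_pos: [0.4125, -0.291, 0.0842]
tool_rot: [0.728, 0.686, -0.0, 0.0]
force: [-0.4, 0.7, 5.3]
finger_gap: 0.207
gripper_force: 61.8
```

Call:
move_arm --pt "0 0 0 0 0 1 1" --pt "0 0 0 0 0 1 1" --pt "0 0 0 0 0 1 1"

```text
t: 11.67
tcp_pos: [0.4125, -0.291, 0.0841]
tool_rot: [0.728, 0.686, -0.0, 0.0]
force: [-2.7, 2.1, 12.8]
finger_gap: 0.201
gripper_force: 62.9
```

Call:
move_arm --pt "0 0 0 0 0 -1.5 1" --pt "0 0 0 0 0 -1.5 0.7" --pt "0 0 0 0 0 -1.5 0.3" --pt "0 0 0 0 0 -1.5 0.3" --pt "0 0 0 0 0 -1.5 0.3" --pt "0 0 0 0 0 -20 0.3" --pt "0 0 0 0 0 -60 0.3" --pt "0 0 0 0 0 -100 0.3" --pt "0 0 0 0 0 -135 0.3" --pt "0 0 0 0 0 -135 0.3"

```text
t: 12.5
tcp_pos: [0.4154, -0.294, 0.2235]
tool_rot: [0.728, 0.686, -0.0, 0.007]
force: [0.2, -0.9, -0.1]
finger_gap: 0.703
gripper_force: 0.0
```

```bash
python3 -c "
from g import *
go((.575,.245,.22,168),(.575,.245,.13,168))"
```

```text
t 12.5 p [ 0.4154 -0.294   0.2235] yaw 86.63 tilt 0.79 q [-0.84  0.41  1.76  0.    0.95 -0.78] gap 0.703 F [ 0.2 -0.9 -0.1] g 0.0
rz -81.4 shift [547.4 127.6   3.5] rows 14
rz -81.4 shift [547.4 127.6  93.5] rows 14
```

Call:
move_arm --pt "0 0 -81 547 128 0 0.62" --pt "0 0 -81 547 128 0 0.62" --pt "0 0 -81 547 128 0 0.62" --pt "0 0 -81 547 128 0 0.62" --pt "0 0 -81 547 128 0 0.62" --pt "0 0 -81 547 128 0 0.62" --pt "0 0 -81 547 128 0 0.62" --pt "0 0 -81 547 128 0 0.62" --pt "0 0 -81 547 128 0 0.62" --pt "0 0 -81 547 128 0 0.62" --pt "0 0 -81 547 128 0 0.62" --pt "0 0 -81 547 128 0 0.62"

```text
t: 13.5
tcp_pos: [0.5548, 0.1904, 0.2165]
tool_rot: [0.105, 0.994, -0.0, -0.001]
force: [0.5, 0.3, -0.5]
finger_gap: 0.38
gripper_force: 0.0
```

```bash
python3 - <<'E'
from g import *
go((.577,.2515,.2,168),(.577,.2515,.13,168))
s=snap('top'); c=cloud(s)
def cl(n,x,z0,z1):
    m=(c[...,2]>z0)&(c[...,2]<z1)&(c[...,0]>x[0])&(c[...,0]<x[1])&(c[...,1]>x[2])&(c[...,1]<x[3])
    k,l,st,_=cv2.connectedComponentsWithStats(m.astype(np.uint8))
    for i in range(1,k):
        if st[i,4]>40:
            p=c[l==i]; print(n,len(p),p[:,:2].mean(0).round(4),cv2.minAreaRect((p[:,:2]*1000).astype(np.float32)),p[:,2].mean().round(4))
cl('strip',(.45,.72,.15,.42),.082,.12); cl('grip',(.35,.5,-.4,-.2),.085,.12); cl('head',(.35,.5,-.4,-.2),.036,.06)
s=snap('side'); 
E
```

```text
t 13.5 p [0.5548 0.1904 0.2165] yaw 167.92 tilt 0.07 q [ 0.14  0.52  1.57 -0.    1.05 -1.22] gap 0.38 F [ 0.5  0.3 -0.5] g 0.0
rz -0.1 shift [-8.9 64.4 16.5] rows 2
rz -0.1 shift [-8.9 64.4 86.5] rows 3
strip 91 [0.5606 0.254 ] ((563.649169921875, 255.01866149902344), (11.812250137329102, 32.899723052978516), 75.0981216430664) 0.093
grip 171 [ 0.4123 -0.2907] ((412.827392578125, -291.1913146972656), (42.4886474609375, 18.169267654418945), 87.33207702636719) 0.0941
head 881 [ 0.4115 -0.2891] ((413.0435485839844, -290.6557922363281), (128.4262237548828, 44.74261474609375), 86.70637512207031) 0.043
```

The rake stands centred and square on the pad: (0.413,-0.2906) at 86.7°, against the pad's (0.4117,-0.2902) at 86.66°. Now the nearest board.

Call:
move_arm --pt "0 0 0 -9 65 16 0.62" --pt "0 0 0 -9 65 16 0.62" --pt "0 0 0 -9 65 16 0.62" --pt "0 0 0 -9 65 16 0.62" --pt "0 0 0 -9 65 86 0.62" --pt "0 0 0 -9 65 86 0.62" --pt "0 0 0 -9 65 86 0.62" --pt "0 0 0 -9 65 86 0.62" --pt "0 0 0 -9 65 86 0.62"

```text
t: 14.35
tcp_pos: [0.5786, 0.2489, 0.1326]
tool_rot: [0.109, 0.994, 0.0, 0.001]
force: [0.4, 0.6, -0.1]
finger_gap: 0.382
gripper_force: 0.0
```

```bash
python3 - <<'E'
from g import *
go((.577,.2523,.094,168))
s=snap('side','side2')
E
```

```text
t 14.35 p [0.5786 0.2489 0.1326] yaw 167.54 tilt 0.1 q [ 0.23  0.69  1.52 -0.    0.93 -1.12] gap 0.382 F [ 0.4  0.6 -0.1] g 0.0
rz -0.5 shift [ 2.3  3.  38.6] rows 1
```

View pics/side2.png

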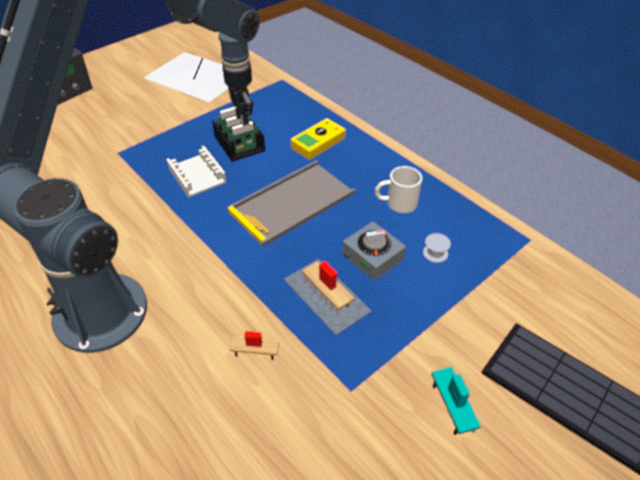

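The bars are at the stop at (250,218), the rake is on the pad at (328,285), and the gripper is above the nearest board.

Call:
move_arm --pt "0 0 -0.5 2 3 0 0.62" --pt "0 0 -0.5 2 3 20 0.62" --pt "0 0 -0.5 2 3 38 0.62" --pt "0 0 -0.5 2 3 38 0.62" --pt "0 0 -0.5 2 3 38 0.62" --pt "0 0 -0.5 2 3 38 1" --pt "0 0 -0.5 2 3 38 1" --pt "0 0 -0.5 2 3 38 1" --pt "0 0 -0.5 2 3 38 1" --pt "0 0 -0.5 2 3 38 1" --squeeze 40

```text
t: 15.23
tcp_pos: [0.5773, 0.2528, 0.0951]
tool_rot: [0.104, 0.995, -0.0, 0.001]
force: [-1.3, -2.6, 6.8]
finger_gap: 0.11
gripper_force: 39.4
```

```bash
python3 - <<'E'
from g import *
go((.4058,.2019,.2,171.1))
E
```

```text
t 15.23 p [0.5773 0.2528 0.0951] yaw 168.12 tilt 0.14 q [ 0.24  0.74  1.54 -0.    0.86 -1.13] gap 0.11 F [-1.3 -2.6  6.8] g 39.4
rz -3.0 shift [ 157.3  -85.1 -104.9] rows 5
```

Call:
move_arm --pt "0 0 0 0 0 -10 1" --pt "0 0 0 0 0 -30 1" --pt "0 0 0 0 0 -55 1" --pt "0 0 0 0 0 -80 1" --pt "0 0 0 0 0 -107 1" --pt "0 0 0 0 0 -107 1" --pt "0 0 0 0 0 -107 1"

```text
t: 15.82
tcp_pos: [0.5775, 0.2538, 0.2029]
tool_rot: [0.103, 0.995, 0.001, 0.002]
force: [0.9, -0.3, -1.1]
finger_gap: 0.106
gripper_force: 39.3
```

```bash
python3 - <<'E'
from g import *
go((.4058,.2019,.2,171.1))
for n in('top','side'):
    s=snap(n); c=cloud(s)
    for z0,z1,nm in((.026,.05,'posts'),(.004,.05,'all')):
        w=(s['img'].min(2)>120)
        m=w&(c[...,2]>z0)&(c[...,2]<z1)&(c[...,0]>.32)&(c[...,0]<.51)&(c[...,1]>.13)&(c[...,1]<.36)
        p=c[m]; print(n,nm,len(p),cv2.minAreaRect((p[:,:2]*1000).astype(np.float32)),np.percentile(p[:,2],[5,50,95]).round(4))
t=load('top'); crop(t,'c8',90,240,180,315,8)
E
```

```text
t 15.82 p [0.5775 0.2538 0.2029] yaw 168.13 tilt 0.3 q [ 0.24  0.59  1.47  0.    1.07 -1.13] gap 0.106 F [ 0.9 -0.3 -1.1] g 39.3
rz -3.0 shift [157.3 -86.1   2.9] rows 5
top posts 660 ((414.9671936035156, 254.44888305664062), (139.99989318847656, 112.51421356201172), 81.65914154052734) [0.0312 0.0359 0.0393]
top all 2693 ((414.9471740722656, 254.39694213867188), (142.27330017089844, 111.92115783691406), 81.19111633300781) [0.0054 0.0092 0.0376]
side posts 442 ((412.4102478027344, 251.8792266845703), (147.5475616455078, 113.11152648925781), 81.04375457763672) [0.027  0.0328 0.0366]
side all 1341 ((410.884765625, 250.20298767089844), (148.8100128173828, 114.60443878173828), 82.33128356933594) [0.0045 0.0103 0.0353]
```

View pics/c8.png

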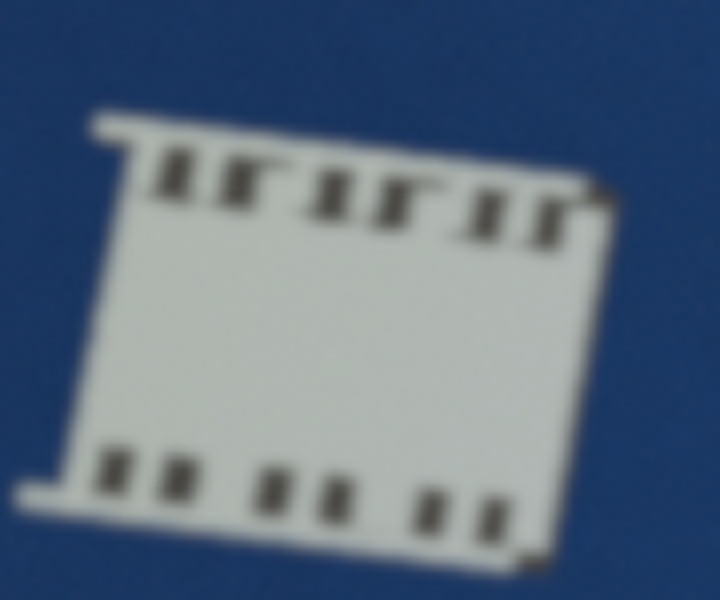

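The cradle rect centre (0.415,0.254) shows that the dark patches are the guides' shaded side faces. Left edge of each pair's first patch is the slot's +y wall. I'll recompute from those edges.

```bash
python3 - <<'E'
from h import *
s=load('top')
P=lambda pts,z:at_z(s,(np.array(pts)+.5)/8-.5+[90,240],z)[:,:2]
a=np.radians(-8.6); n=np.array([-np.sin(a),np.cos(a)])
for p in [[(160,175),(101,470)],[(313,192),(257,492)],[(473,213),(416,512)]]:
    q=P(p,.036); print('wall-based ctr',(q.mean(0)-5e-3*n).round(4))
    # first dark patch right edge = slot right wall top
for k in(45,0,-45): print('rect-based',(np.array([.415,.2544])+k*1e-3*n).round(4))
q=P([(94,118),(612,188),(545,572),(18,502)],.036); print(q.mean(0), [np.linalg.norm(q[i]-q[i-1]).round(4) for i in range(4)])
d=q[1]-q[0]; print(np.degrees(np.arctan2(d[1],d[0]))+90); d=q[2]-q[3]; print(np.degrees(np.arctan2(d[1],d[0]))+90)
E
```

```text
wall-based ctr [0.4204 0.2984]
wall-based ctr [0.414  0.2549]
wall-based ctr [0.4073 0.21  ]
rect-based [0.4217 0.2989]
rect-based [0.415  0.2544]
rect-based [0.4083 0.2099]
[0.41391189 0.25069729] [np.float64(0.1098), np.float64(0.1491), np.float64(0.1096), np.float64(0.149)]
-8.847027550876732
-8.769761925227897
```

```bash
python3 -c "
from g import *
go((.408,.210,.2,171.2),(.408,.210,.14,171.2))"
```

```text
t 15.92 p [0.5756 0.2531 0.1999] yaw 168.12 tilt 0.08 q [ 0.24  0.6   1.48  0.    1.07 -1.13] gap 0.106 F [ 0.1 -1.4 -1.2] g 39.3
rz -3.1 shift [ 1.551e+02 -7.670e+01 -1.000e-01] rows 5
rz -3.1 shift [155.1 -76.7  59.9] rows 5
```

Call:
move_arm --pt "0 0 -3 155 -76.5 0 1" --pt "0 0 -3 155 -76.5 0 1" --pt "0 0 -3 155 -76.5 0 1" --pt "0 0 -3 155 -76.5 0 1" --pt "0 0 -3 155 -76.5 0 1" --pt "0 0 -3 155 -76.5 0 1" --pt "0 0 -3 155 -76.5 30 1" --pt "0 0 -3 155 -76.5 60 1" --pt "0 0 -3 155 -76.5 60 1" --pt "0 0 -3 155 -76.5 60 1" --pt "0 0 -3 155 -76.5 60 1"

```text
t: 16.83
tcp_pos: [0.4103, 0.2105, 0.1405]
tool_rot: [0.078, 0.997, 0.0, 0.0]
force: [0.8, -0.4, 0.7]
finger_gap: 0.109
gripper_force: 39.2
```

```bash
python3 -c "
from g import *
go((.408,.210,.0965,171.2))
s=snap('side'); crop(s,'c9',150,110,260,200,7)"
```

```text
t 16.83 p [0.4103 0.2105 0.1405] yaw 171.11 tilt 0.05 q [ 0.23  0.51  1.94  0.    0.69 -1.18] gap 0.109 F [ 0.8 -0.4  0.7] g 39.2
rz -0.1 shift [ 2.2 -0.9 44. ] rows 2
```

View pics/c9.png

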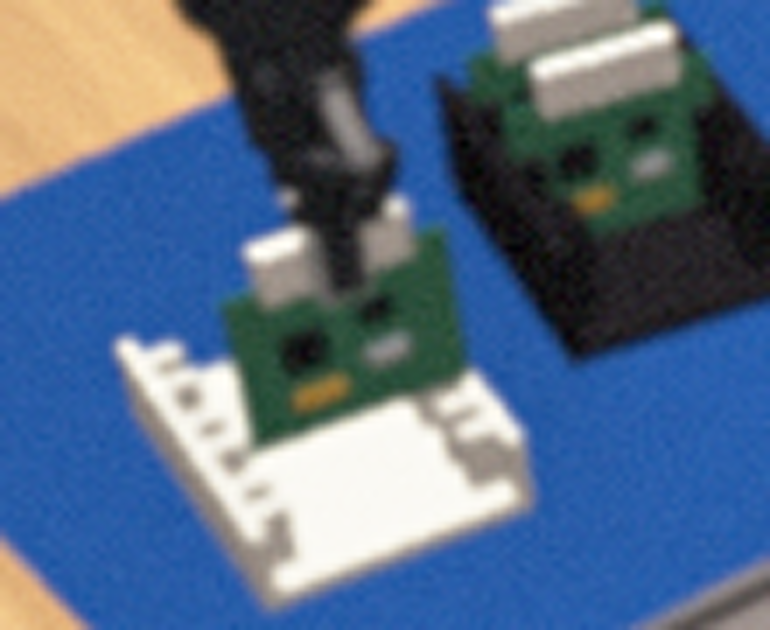

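The board hangs upright above the right-hand slot. Lowering it gently.

Call:
move_arm --pt "0 0 0 2 -1 5 1" --pt "0 0 0 2 -1 10 1" --pt "0 0 0 2 -1 15 1" --pt "0 0 0 2 -1 20 1" --pt "0 0 0 2 -1 26 1" --pt "0 0 0 2 -1 26 1"

```text
t: 17.38
tcp_pos: [0.4062, 0.2093, 0.1133]
tool_rot: [0.077, 0.997, -0.0, -0.001]
force: [0.1, 0.0, -0.8]
finger_gap: 0.108
gripper_force: 39.2
```

Call:
move_arm --pt "0 0 0 0 0 5 1" --pt "0 0 0 0 0 10 1" --pt "0 0 0 0 0 15 1" --pt "0 0 0 0 0 18 1" --pt "0 0 0 0 0 18 1" --pt "0 0 0 0 0 18 1"

```text
t: 17.88
tcp_pos: [0.4067, 0.2095, 0.096]
tool_rot: [0.077, 0.997, -0.0, -0.0]
force: [-0.3, 0.3, -1.3]
finger_gap: 0.104
gripper_force: 39.2
```

Call:
move_arm --pt "0 0 0 0 0 1 1" --pt "0 0 0 0 0 1 1" --pt "0 0 0 0 0 1 0.62" --pt "0 0 0 0 0 1 0.62" --pt "0 0 0 0 0 1 0.62" --pt "0 0 0 0 0 1 0.62" --pt "0 0 0 0 0 -20 0.62" --pt "0 0 0 0 0 -45 0.62" --pt "0 0 0 0 0 -45 0.62" --pt "0 0 0 0 0 -45 0.62"

```text
t: 18.72
tcp_pos: [0.4077, 0.2098, 0.1424]
tool_rot: [0.077, 0.997, 0.001, 0.002]
force: [-0.2, 1.1, -0.6]
finger_gap: 0.381
gripper_force: 0.0
```

```bash
python3 -c "
from g import *
go((.5862,.2970,.14,168),(.5862,.297,.094,168))"
```

```text
t 18.72 p [0.4077 0.2098 0.1424] yaw 171.12 tilt 0.2 q [ 0.23  0.5   1.95  0.    0.68 -1.19] gap 0.381 F [-0.2  1.1 -0.6] g 0.0
rz 3.1 shift [-162.9  113.7    2.4] rows 5
rz 3.1 shift [-162.9  113.7   48.4] rows 5
```

Call:
move_arm --pt "0 0 3.1 -163 114 0 0.62" --pt "0 0 3.1 -163 114 0 0.62" --pt "0 0 3.1 -163 114 0 0.62" --pt "0 0 3.1 -163 114 0 0.62" --pt "0 0 3.1 -163 114 0 0.62" --pt "0 0 3.1 -163 114 0 0.62" --pt "0 0 3.1 -163 114 0 0.62" --pt "0 0 3.1 -163 114 0 0.62" --pt "0 0 3.1 -163 114 0 0.62" --pt "0 0 3.1 -163 114 0 0.62"

```text
t: 19.55
tcp_pos: [0.5838, 0.2964, 0.1408]
tool_rot: [0.104, 0.995, -0.001, -0.001]
force: [0.4, -0.3, -0.1]
finger_gap: 0.372
gripper_force: 0.0
```

```bash
python3 -c "
from g import *
go((.5862,.297,.0945,168))"
```

```text
t 19.55 p [0.5838 0.2964 0.1408] yaw 168.01 tilt 0.15 q [ 0.3   0.7   1.45 -0.    0.99 -1.06] gap 0.372 F [ 0.4 -0.3 -0.1] g 0.0
rz 0.0 shift [-2.2  1.1 46.3] rows 2
```

Call:
move_arm --pt "0 0 0 -1.5 1 10 0.62" --pt "0 0 0 -1.5 1 30 0.62" --pt "0 0 0 -1.5 1 46 0.62" --pt "0 0 0 -1.5 1 46 0.62" --pt "0 0 0 -1.5 1 46 0.62" --pt "0 0 0 -1.5 1 46 1" --pt "0 0 0 -1.5 1 46 1" --pt "0 0 0 -1.5 1 46 1" --pt "0 0 0 -1.5 1 46 1" --pt "0 0 0 -1.5 1 46 1"

```text
t: 20.38
tcp_pos: [0.5876, 0.2969, 0.0964]
tool_rot: [0.104, 0.995, -0.0, 0.001]
force: [-0.7, -5.0, 4.5]
finger_gap: 0.109
gripper_force: 39.7
```

Call:
move_arm --pt "0 0 0 0 0 -10 1" --pt "0 0 0 0 0 -30 1" --pt "0 0 0 0 0 -55 1" --pt "0 0 0 0 0 -80 1" --pt "0 0 0 0 0 -107 1" --pt "0 0 0 0 0 -107 1" --pt "0 0 0 0 0 -107 1" --pt "0 0 0 0 0 -107 1"

```text
t: 21.05
tcp_pos: [0.5865, 0.298, 0.2021]
tool_rot: [0.104, 0.995, 0.0, -0.0]
force: [-0.2, -0.3, -1.7]
finger_gap: 0.107
gripper_force: 39.2
```

```bash
python3 -c "
from g import *
go((.4147,.2547,.2,171.2),(.4147,.2547,.14,171.2))"
```

```text
t 21.05 p [0.5865 0.298  0.2021] yaw 168.03 tilt 0.05 q [ 0.3   0.63  1.4   0.    1.12 -1.06] gap 0.107 F [-0.2 -0.3 -1.7] g 39.2
rz -3.2 shift [159.1 -78.    2.1] rows 5
rz -3.2 shift [159.1 -78.   62.1] rows 5
```

Call:
move_arm --pt "0 0 -3.1 159 -78 0 1" --pt "0 0 -3.1 159 -78 0 1" --pt "0 0 -3.1 159 -78 0 1" --pt "0 0 -3.1 159 -78 0 1" --pt "0 0 -3.1 159 -78 0 1" --pt "0 0 -3.1 159 -78 0 1" --pt "0 0 -3.1 159 -78 30 1" --pt "0 0 -3.1 159 -78 62 1" --pt "0 0 -3.1 159 -78 62 1" --pt "0 0 -3.1 159 -78 62 1" --pt "0 0 -3.1 159 -78 62 1" --pt "0 0 -3.1 159 -78 62 1"

```text
t: 22.05
tcp_pos: [0.4169, 0.2549, 0.1414]
tool_rot: [0.078, 0.997, 0.001, 0.001]
force: [-0.5, -0.3, 0.2]
finger_gap: 0.113
gripper_force: 39.2
```

```bash
python3 -c "
from g import *
go((.4147,.2547,.0972,171.2))"
```

```text
t 22.05 p [0.4169 0.2549 0.1414] yaw 171.11 tilt 0.17 q [ 0.32  0.53  1.88  0.    0.73 -1.1 ] gap 0.113 F [-0.5 -0.3  0.2] g 39.2
rz -0.1 shift [ 2.2 -0.5 44.2] rows 2
```

Call:
move_arm --pt "0 0 0 1 -0.5 5 1" --pt "0 0 0 1 -0.5 10 1" --pt "0 0 0 1 -0.5 15 1" --pt "0 0 0 1 -0.5 20 1" --pt "0 0 0 1 -0.5 26 1" --pt "0 0 0 1 -0.5 26 1"

```text
t: 22.55
tcp_pos: [0.4137, 0.2538, 0.1132]
tool_rot: [0.077, 0.997, -0.0, -0.001]
force: [-0.6, -0.8, -1.2]
finger_gap: 0.107
gripper_force: 39.2
```

Call:
move_arm --pt "0 0 0 0 0 5 1" --pt "0 0 0 0 0 10 1" --pt "0 0 0 0 0 15 1" --pt "0 0 0 0 0 17 1" --pt "0 0 0 0 0 17 1" --pt "0 0 0 0 0 17 1"

```text
t: 23.05
tcp_pos: [0.4144, 0.254, 0.0972]
tool_rot: [0.077, 0.997, -0.0, -0.0]
force: [-0.7, 0.3, -0.0]
finger_gap: 0.107
gripper_force: 39.3
```

Call:
move_arm --pt "0 0 0 0 0 1 1" --pt "0 0 0 0 0 1 1" --pt "0 0 0 0 0 1 0.62" --pt "0 0 0 0 0 1 0.62" --pt "0 0 0 0 0 1 0.62" --pt "0 0 0 0 0 1 0.62" --pt "0 0 0 0 0 -20 0.62" --pt "0 0 0 0 0 -45 0.62" --pt "0 0 0 0 0 -45 0.62" --pt "0 0 0 0 0 -45 0.62"

```text
t: 23.88
tcp_pos: [0.4152, 0.2543, 0.1434]
tool_rot: [0.077, 0.997, 0.001, 0.001]
force: [-0.3, 0.2, -0.1]
finger_gap: 0.379
gripper_force: 0.0
```

```bash
python3 -c "
from g import *
go((.5945,.3402,.14,168),(.5945,.3402,.0945,168))"
```

```text
t 23.88 p [0.4152 0.2543 0.1434] yaw 171.12 tilt 0.19 q [ 0.32  0.53  1.88  0.    0.73 -1.1 ] gap 0.379 F [-0.3  0.2 -0.1] g 0.0
rz 3.1 shift [-163.9  112.5    3.4] rows 5
rz 3.1 shift [-163.9  112.5   48.9] rows 5
```

Call:
move_arm --pt "0 0 3.1 -165 113 0 0.62" --pt "0 0 3.1 -165 113 0 0.62" --pt "0 0 3.1 -165 113 0 0.62" --pt "0 0 3.1 -165 113 0 0.62" --pt "0 0 3.1 -165 113 0 0.62" --pt "0 0 3.1 -165 113 0 0.62" --pt "0 0 3.1 -165 113 0 0.62" --pt "0 0 3.1 -165 113 0 0.62" --pt "0 0 3.1 -165 113 0 0.62" --pt "0 0 3.1 -165 113 0 0.62"

```text
t: 24.72
tcp_pos: [0.5931, 0.3396, 0.1418]
tool_rot: [0.104, 0.995, -0.001, -0.001]
force: [0.3, 0.8, 0.8]
finger_gap: 0.382
gripper_force: 0.0
```

```bash
python3 -c "
from g import *
go((.5945,.3402,.0945,168))"
```

```text
t 24.72 p [0.5931 0.3396 0.1418] yaw 168.02 tilt 0.15 q [ 0.36  0.74  1.36  0.    1.04 -1.  ] gap 0.382 F [0.3 0.8 0.8] g 0.0
rz 0.0 shift [-1.2  0.9 47.3] rows 2
```

Call:
move_arm --pt "0 0 0 -0.5 0.5 10 0.62" --pt "0 0 0 -0.5 0.5 30 0.62" --pt "0 0 0 -0.5 0.5 47 0.62" --pt "0 0 0 -0.5 0.5 47 0.62" --pt "0 0 0 -0.5 0.5 47 0.62" --pt "0 0 0 -0.5 0.5 47 1" --pt "0 0 0 -0.5 0.5 47 1" --pt "0 0 0 -0.5 0.5 47 1" --pt "0 0 0 -0.5 0.5 47 1" --pt "0 0 0 -0.5 0.5 47 1"

```text
t: 25.55
tcp_pos: [0.596, 0.3405, 0.0966]
tool_rot: [0.104, 0.995, 0.0, 0.001]
force: [-1.4, -1.6, 3.6]
finger_gap: 0.105
gripper_force: 41.1
```

Call:
move_arm --pt "0 0 0 0 0 -10 1" --pt "0 0 0 0 0 -30 1" --pt "0 0 0 0 0 -55 1" --pt "0 0 0 0 0 -80 1" --pt "0 0 0 0 0 -107 1" --pt "0 0 0 0 0 -107 1" --pt "0 0 0 0 0 -107 1" --pt "0 0 0 0 0 -107 1"

```text
t: 26.22
tcp_pos: [0.5948, 0.3405, 0.2021]
tool_rot: [0.104, 0.995, -0.0, -0.0]
force: [-0.7, 0.3, -0.3]
finger_gap: 0.111
gripper_force: 40.5
```

```bash
python3 -c "
from g import *
go((.4212,.2987,.2,171.2),(.4212,.2987,.14,171.2))"
```

```text
t 26.22 p [0.5948 0.3405 0.2021] yaw 168.02 tilt 0.05 q [ 0.36  0.67  1.32  0.    1.16 -1.  ] gap 0.111 F [-0.7  0.3 -0.3] g 40.5
rz -3.2 shift [161.1 -77.    2.1] rows 5
rz -3.2 shift [161.1 -77.   62.1] rows 5
```

Call:
move_arm --pt "0 0 -3.1 161 -77 0 1" --pt "0 0 -3.1 161 -77 0 1" --pt "0 0 -3.1 161 -77 0 1" --pt "0 0 -3.1 161 -77 0 1" --pt "0 0 -3.1 161 -77 0 1" --pt "0 0 -3.1 161 -77 0 1" --pt "0 0 -3.1 161 -77 30 1" --pt "0 0 -3.1 161 -77 62 1" --pt "0 0 -3.1 161 -77 62 1" --pt "0 0 -3.1 161 -77 62 1" --pt "0 0 -3.1 161 -77 62 1" --pt "0 0 -3.1 161 -77 62 1"

```text
t: 27.22
tcp_pos: [0.4234, 0.2992, 0.1415]
tool_rot: [0.078, 0.997, 0.001, 0.001]
force: [0.6, -0.6, 0.4]
finger_gap: 0.109
gripper_force: 40.4
```

```bash
python3 -c "
from g import *
go((.4212,.2987,.0972,171.2))"
```

```text
t 27.22 p [0.4234 0.2992 0.1415] yaw 171.1 tilt 0.17 q [ 0.4   0.56  1.8   0.    0.77 -1.02] gap 0.109 F [ 0.6 -0.6  0.4] g 40.4
rz -0.1 shift [ 2.1 -0.8 44.3] rows 2
```

Call:
move_arm --pt "0 0 0 1 -0.3 5 1" --pt "0 0 0 1 -0.3 10 1" --pt "0 0 0 1 -0.3 15 1" --pt "0 0 0 1 -0.3 20 1" --pt "0 0 0 1 -0.3 26 1" --pt "0 0 0 1 -0.3 26 1"

```text
t: 27.72
tcp_pos: [0.4202, 0.2982, 0.1131]
tool_rot: [0.077, 0.997, -0.001, -0.001]
force: [-0.1, -0.2, -0.9]
finger_gap: 0.11
gripper_force: 40.4
```

Call:
move_arm --pt "0 0 0 0 0 5 1" --pt "0 0 0 0 0 10 1" --pt "0 0 0 0 0 15 1" --pt "0 0 0 0 0 18 1" --pt "0 0 0 0 0 18 1" --pt "0 0 0 0 0 18 1"

```text
t: 28.22
tcp_pos: [0.4207, 0.2985, 0.0965]
tool_rot: [0.077, 0.997, -0.0, -0.0]
force: [-1.6, 0.6, 4.5]
finger_gap: 0.108
gripper_force: 41.2
```

Call:
move_arm --pt "0 0 0 0 0 0 1" --pt "0 0 0 0 0 0 1" --pt "0 0 0 0 0 0 0.62" --pt "0 0 0 0 0 0 0.62" --pt "0 0 0 0 0 0 0.62" --pt "0 0 0 0 0 0 0.62" --pt "0 0 0 0 0 -20 0.62" --pt "0 0 0 0 0 -60 0.62" --pt "0 0 0 0 0 -100 0.62" --pt "0 0 0 0 0 -100 0.62"

```text
t: 29.05
tcp_pos: [0.425, 0.3004, 0.2026]
tool_rot: [0.077, 0.997, 0.003, 0.006]
force: [0.5, 0.2, 0.1]
finger_gap: 0.382
gripper_force: 0.0
```

```bash
python3 - <<'E'
from g import *
go((.5704,-.2775,.2,152),(.5704,-.2775,.13,152))
s=snap('top'); crop(s,'c10',325,178,395,245,8.5); c=cloud(s)
m=(c[...,2]>.075)&(abs(c[...,0]-.57)<.05)&(abs(c[...,1]+.277)<.05); p=c[m]; print(p[:,:2].mean(0),cv2.minAreaRect((p[:,:2]*1000).astype(np.float32)))
s=snap('side'); crop(s,'c11',150,100,270,190,6.6)
crop(s,'c12',335,215,415,285,8.5)
E
```

```text
t 29.05 p [0.425  0.3004 0.2026] yaw 171.13 tilt 0.8 q [ 0.4   0.46  1.76  0.    0.91 -1.02] gap 0.382 F [0.5 0.2 0.1] g 0.0
rz 19.1 shift [-232.8 -548.6    2.6] rows 15
rz 19.1 shift [-232.8 -548.6   72.6] rows 15
[ 0.5694217  -0.27774446] ((570.759765625, -278.4718933105469), (10.708662033081055, 46.91896057128906), 63.899349212646484)
```

View pics/c10.png

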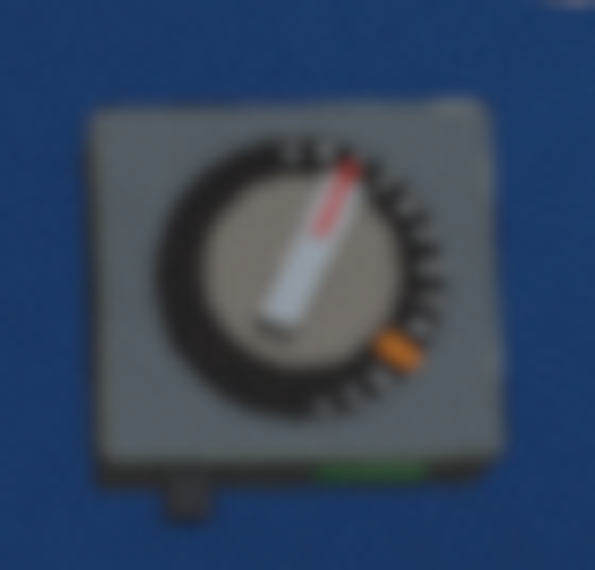

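```bash
cat > dial.py <<'E'
from g import *
def dial(n):
    s=load(n); h=cv2.cvtColor(s['img'],cv2.COLOR_RGB2HSV).astype(int)
    v,u=np.mgrid[0:480,0:640]; g=at_z(s,np.c_[u.ravel(),v.ravel()],.06).reshape(480,640,3)
    near=(abs(g[...,0]-.57)<.06)&(abs(g[...,1]+.277)<.06)&(h[...,1]>110)&(h[...,2]>90)
    def cen(m,z):
        q=np.c_[u[m],v[m]]; w=s['img'][m].astype(float); w=w[:,0]-w[:,2]
        return at_z(s,[np.average(q,axis=0,weights=w)],z)[0,:2],m.sum()
    o,no=cen(near&(h[...,0]>6)&(h[...,0]<22),.051)
    r,nr=cen(near&((h[...,0]<5)|(h[...,0]>172)),.086)
    c=np.array([.5703,-.2778])
    a=lambda p:np.degrees(np.arctan2(*(p-c)[::-1]))
    print(n,'mark',o.round(4),no,a(o).round(1),np.linalg.norm(o-c).round(4),'red',r.round(4),nr,a(r).round(1),np.linalg.norm(r-c).round(4))
if __name__=='__main__':
    dial('top'); dial('side')
E
python3 dial.py
```

```text
top mark [ 0.5498 -0.3041] 17 -128.0 0.0334 red [ 0.5913 -0.2879] 4 -25.8 0.0233
side mark [ 0.5491 -0.3056] 20 -127.2 0.035 red [ 0.5769 -0.3039] 4 -75.8 0.0269
```

View pics/c11.png

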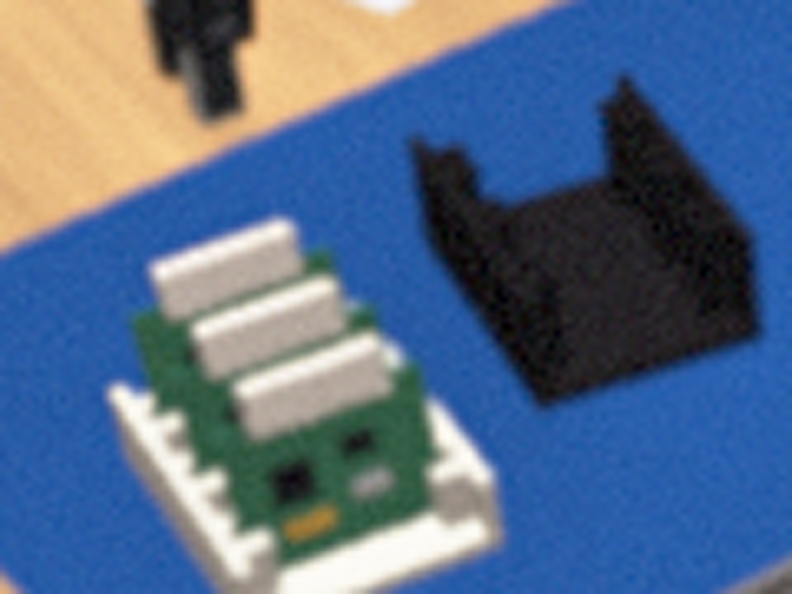

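All three boards are seated in their own slots and the rack is empty. Now the dial: pointer at about -26°, mark at about -127.6°.

Call:
move_arm --pt "0 0 17 -233 -549 0 0.5" --pt "0 0 17 -233 -549 0 0.5" --pt "0 0 17 -233 -549 0 0.5" --pt "0 0 17 -233 -549 0 0.5" --pt "0 0 17 -233 -549 0 0.5" --pt "0 0 17 -233 -549 0 0.5" --pt "0 0 17 -233 -549 0 0.5" --pt "0 0 17 -233 -549 0 0.5" --pt "0 0 17 -233 -549 0 0.5" --pt "0 0 17 -233 -549 0 0.5" --pt "0 0 17 -233 -549 0 0.5" --pt "0 0 17 -233 -549 0 0.5"

```text
t: 30.15
tcp_pos: [0.5418, -0.188, 0.1942]
tool_rot: [0.224, 0.975, 0.001, -0.002]
force: [1.3, 1.2, 0.1]
finger_gap: 0.497
gripper_force: 0.0
```

Call:
move_arm --pt "0 0 0 -20 -90 0 0.5" --pt "0 0 0 -20 -90 0 0.5" --pt "0 0 0 -20 -90 0 0.5" --pt "0 0 0 -20 -90 0 0.5" --pt "0 0 0 -20 -90 0 0.5" --pt "0 0 0 -20 -90 0 0.5" --pt "0 0 0 -20 -90 0 0.5"

```text
t: 30.73
tcp_pos: [0.5215, -0.2739, 0.1957]
tool_rot: [0.223, 0.975, 0.001, -0.001]
force: [-0.1, 0.4, -0.3]
finger_gap: 0.5
gripper_force: 0.0
```

```bash
python3 -c "
from g import *
go((.5703,-.2778,.12,154),(.5703,-.2778,.0885,154))"
```

```text
t 30.73 p [ 0.5215 -0.2739  0.1957] yaw 154.24 tilt 0.12 q [-0.67  0.55  1.58  0.    1.01 -1.79] gap 0.5 F [-0.1  0.4 -0.3] g 0.0
rz 0.2 shift [-45.7  17.7  75.7] rows 3
rz 0.2 shift [-45.7  17.7 107.2] rows 3
```

Call:
move_arm --pt "0 0 0.2 -46 18 0 0.5" --pt "0 0 0.2 -46 18 0 0.5" --pt "0 0 0.2 -46 18 35 0.5" --pt "0 0 0.2 -46 18 70 0.5" --pt "0 0 0.2 -46 18 70 0.5" --pt "0 0 0.2 -46 18 70 0.5" --pt "0 0 0.2 -46 18 70 0.5" --pt "0 0 0.2 -46 18 70 0.5"

```text
t: 31.4
tcp_pos: [0.5722, -0.2804, 0.1287]
tool_rot: [0.225, 0.974, -0.001, 0.002]
force: [0.2, -1.0, 0.1]
finger_gap: 0.498
gripper_force: 0.0
```

```bash
python3 -c "
from g import *
go((.5703,-.2778,.0885,154))"
```

```text
t 31.4 p [ 0.5722 -0.2804  0.1287] yaw 153.96 tilt 0.25 q [-0.63  0.7   1.51  0.    0.93 -1.75] gap 0.498 F [ 0.2 -1.   0.1] g 0.0
rz -0.0 shift [ 2.8  1.5 40.2] rows 1
```

Call:
move_arm --pt "0 0 0 1.5 1 10 0.5" --pt "0 0 0 1.5 1 25 0.5" --pt "0 0 0 1.5 1 39 0.5" --pt "0 0 0 1.5 1 39 0.5" --pt "0 0 0 1.5 1 39 0.5" --pt "0 0 0 1.5 1 39 0.8" --pt "0 0 0 1.5 1 39 1" --pt "0 0 0 1.5 1 39 1" --pt "0 0 0 1.5 1 39 1" --pt "0 0 0 1.5 1 39 1" --squeeze 30

```text
t: 32.23
tcp_pos: [0.5706, -0.2786, 0.0886]
tool_rot: [0.226, 0.974, -0.0, 0.001]
force: [0.5, 1.0, 5.6]
finger_gap: 0.126
gripper_force: 34.4
```

```bash
python3 -c "
from g import *
go((.5703,-.2778,.0885,52.4)); print(readout.sense()['ft_torque'])"
```

```text
t 32.23 p [ 0.5706 -0.2786  0.0886] yaw 153.91 tilt 0.12 q [-0.63  0.75  1.53  0.    0.86 -1.75] gap 0.126 F [0.5 1.  5.6] g 34.4
rz 101.5 shift [0.6 0.6 0.1] rows 15
[ 0.23385791  0.02366115 -0.05188566]
```

Call:
move_arm --pt "0 0 6 0 0 0 1" --pt "0 0 12 0 0 0 1" --pt "0 0 18 0 0 0 1" --pt "0 0 24 0 0 0 1" --pt "0 0 30 0 0 0 1" --pt "0 0 36 0 0 0 1" --pt "0 0 42 0 0 0 1" --pt "0 0 48 0 0 0 1" --pt "0 0 54 0 0 0 1" --pt "0 0 60 0 0 0 1" --pt "0 0 66 0 0 0 1" --pt "0 0 66 0 0 0 1"

```text
t: 33.23
tcp_pos: [0.5702, -0.2788, 0.0886]
tool_rot: [0.721, 0.693, -0.0, 0.001]
force: [-1.5, 0.7, 6.8]
finger_gap: 0.125
gripper_force: 34.5
```

Call:
move_arm --pt "0 0 6 0 0 0 1" --pt "0 0 12 0 0 0 1" --pt "0 0 18 0 0 0 1" --pt "0 0 24 0 0 0 1" --pt "0 0 30 0 0 0 1" --pt "0 0 35.5 0 0 0 1" --pt "0 0 35.5 0 0 0 1" --pt "0 0 35.5 0 0 0 1" --pt "0 0 35.5 0 0 0 1"

```text
t: 33.98
tcp_pos: [0.57, -0.2787, 0.0886]
tool_rot: [0.897, 0.442, 0.0, 0.0]
force: [-2.1, 0.6, 6.9]
finger_gap: 0.12
gripper_force: 34.5
```

```bash
python3 -c "
from g import *
go((.5703,-.2778,.0885,52.4)); print(readout.sense()['ft_torque'])"
```

```text
t 33.98 p [ 0.57   -0.2787  0.0886] yaw 52.43 tilt 0.05 q [-0.63  0.75  1.53 -0.    0.86  0.03] gap 0.12 F [-2.1  0.6  6.9] g 34.5
rz 0.0 shift [ 0.9 -0.3  0.1] rows 1
[ 0.16718686  0.32927298 -0.02801538]
```

Call:
move_arm --pt "0 0 0 0 0 0 0.8" --pt "0 0 0 0 0 0 0.5" --pt "0 0 0 0 0 0 0.5" --pt "0 0 0 0 0 0 0.5" --pt "0 0 0 0 0 -20 0.5" --pt "0 0 0 0 0 -60 0.5" --pt "0 0 0 0 0 -100 0.5" --pt "0 0 0 0 0 -140 0.5" --pt "0 0 0 0 0 -140 0.5"

```text
t: 34.73
tcp_pos: [0.574, -0.2812, 0.2361]
tool_rot: [0.897, 0.442, 0.004, 0.008]
force: [1.4, -0.8, 0.5]
finger_gap: 0.498
gripper_force: 0.0
```

```bash
python3 -c "
from g import *
go((.30,-.45,.25,52.4))"
```

```text
t 34.73 p [ 0.574  -0.2812  0.2361] yaw 52.44 tilt 0.98 q [-0.63  0.56  1.43 -0.    1.13  0.03] gap 0.498 F [ 1.4 -0.8  0.5] g 0.0
rz 0.0 shift [-300.9 -114.3  -13.9] rows 8
```

Call:
move_arm --pt "0 0 0 -301 -114 -14 0.5" --pt "0 0 0 -301 -114 -14 0.5" --pt "0 0 0 -301 -114 -14 0.5" --pt "0 0 0 -301 -114 -14 0.5" --pt "0 0 0 -301 -114 -14 0.5" --pt "0 0 0 -301 -114 -14 0.5" --pt "0 0 0 -301 -114 -14 0.5" --pt "0 0 0 -301 -114 -14 0.5" --pt "0 0 0 -301 -114 -14 0.5" --pt "0 0 0 -301 -114 -14 0.5" --pt "0 0 0 -301 -114 -14 0.5" --pt "0 0 0 -301 -114 -14 0.5"

```text
t: 35.73
tcp_pos: [0.2968, -0.4465, 0.241]
tool_rot: [0.897, 0.442, 0.0, -0.0]
force: [-0.1, -0.1, -0.3]
finger_gap: 0.5
gripper_force: 0.0
```

```bash
cat > chk.py <<'E'
from dial import *
s=snap('top'); dial('top'); c=cloud(s)
def cl(n,x,z0,z1,mk=True,mn=15):
    m=(c[...,2]>z0)&(c[...,2]<z1)&(c[...,0]>x[0])&(c[...,0]<x[1])&(c[...,1]>x[2])&(c[...,1]<x[3])&mk
    k,l,st,_=cv2.connectedComponentsWithStats(m.astype(np.uint8))
    for i in range(1,k):
        if st[i,4]>mn:
            p=c[l==i]; r=cv2.minAreaRect((p[:,:2]*1000).astype(np.float32)); print(n,len(p),np.round(r[0],1),np.round(r[1],1),round(r[2],1),p[:,2].mean().round(4))
h=cv2.cvtColor(s['img'],cv2.COLOR_RGB2HSV)
cl('bars',(.395,.7,-.08,.075),-.01,.03,(h[...,0]>12)&(h[...,0]<24)&(h[...,1]>110))
cl('dialbar',(.52,.62,-.33,-.23),.078,.1); cl('grip',(.35,.5,-.4,-.2),.085,.12); cl('strips',(.35,.5,.15,.36),.08,.12)
cl('mug etc',(.6,.9,-.45,.2),.02,.12,True,100)
E
python3 chk.py
```

```text
top mark [ 0.5504 -0.3036] 21 -127.7 0.0326 red [ 0.5514 -0.2951] 3 -137.7 0.0256
bars 228 [420.3  -2.2] [100.5  17.1] 89.8 0.0122
dialbar 106 [ 569.3 -278.7] [45.8 12.4] 50.2 0.0855
grip 171 [ 412.6 -291.3] [42.3 18. ] 87.6 0.0943
strips 241 [417.5 310.7] [15.  71.5] 82.1 0.0913
strips 228 [413.8 265. ] [14.  66.3] 79.9 0.0918
strips 215 [408.6 221.6] [14.  61.8] 82.6 0.092
mug etc 2102 [763.1 143.1] [152.2  82.9] 4.0 0.0363
mug etc 953 [ 750.6 -192.2] [ 78.9 106.6] 84.4 0.0623
mug etc 459 [ 692.2 -368.1] [57.7 57.3] 62.4 0.0399
mug etc 384 [ 610.5 -277.6] [109.5  20.8] 89.7 0.0496
```

The strip tops read about 11 mm to +y of where I set the boards, so they may be leaning. I'll measure the lean from the side camera, since the picture views are used up.

```bash
python3 - <<'E'
from dial import *
s=snap('side'); dial('side'); c=cloud(s); h=cv2.cvtColor(s['img'],cv2.COLOR_RGB2HSV)
a=np.radians(-8.8); ex=np.array([np.cos(a),np.sin(a)]); ey=np.array([-ex[1],ex[0]])
g=(c[...,:2]-[.4147,.2547]); X=g@ex; Y=g@ey; Z=c[...,2]
m=(abs(X)<.05)&(abs(Y)<.08)&(Z>.01)
green=m&(h[...,0]>40)&(h[...,0]<95)&(h[...,1]>60)
front=green&(Y<-.02)
for z in np.arange(.015,.075,.008):
    k=front&(abs(Z-z)<.004); print('green z',z.round(3),k.sum(),np.median(Y[k]).round(4) if k.sum() else '')
w=m&(Z>.072)
for lo,hi in((-.065,-.02),(-.02,.025),(.025,.07)):
    for z0,z1 in((.072,.08),(.08,.088),(.088,.1)):
        k=w&(h[...,1]<60)&(Y>lo)&(Y<hi)&(Z>z0)&(Z<z1); print('strip',lo,z0,k.sum(),np.median(Y[k]).round(4),np.median(X[k]).round(4))
t=load('top'); ct=cloud(t); g=(ct[...,:2]-[.4147,.2547]); Y=g@ey; X=g@ex; Z=ct[...,2]
for lo,hi in((-.065,-.02),(-.02,.025),(.025,.07)):
  for z0,z1 in((.07,.08),(.08,.088),(.088,.1)):
    k=(abs(X)<.04)&(Y>lo)&(Y<hi)&(Z>z0)&(Z<z1);print('top',lo,z0,k.sum(),np.percentile(Y[k],[5,50,95]).round(4),np.median(X[k]).round(4))
E
```

```text
side mark [ 0.5492 -0.3053] 22 -127.5 0.0347 red [ 0.5333 -0.3171] 5 -133.2 0.054
green z 0.015 46 -0.0495
green z 0.023 38 -0.0489
green z 0.031 41 -0.0469
green z 0.039 65 -0.0454
green z 0.047 58 -0.0456
green z 0.055 77 -0.044
green z 0.063 81 -0.0424
green z 0.071 30 -0.0426
strip -0.065 0.072 58 -0.0429 -0.003
strip -0.065 0.08 59 -0.043 -0.0021
strip -0.065 0.088 84 -0.0405 -0.002
strip -0.02 0.072 53 0.0016 -0.0006
strip -0.02 0.08 57 0.0018 -0.0065
strip -0.02 0.088 86 0.0036 -0.0004
strip 0.025 0.072 51 0.0468 0.0006
strip 0.025 0.08 59 0.0478 -0.0032
strip 0.025 0.088 70 0.0495 0.0046
top -0.065 0.07 62 [-0.0413 -0.0389 -0.0356] 0.0064
top -0.065 0.08 59 [-0.0404 -0.0388 -0.035 ] -0.0007
top -0.065 0.088 164 [-0.0389 -0.0346 -0.0289] -0.0008
top -0.02 0.07 61 [0.0045 0.0063 0.0109] -0.0019
top -0.02 0.08 63 [0.0039 0.006  0.0085] -0.0024
top -0.02 0.088 167 [0.006  0.0095 0.0162] 0.0004
top 0.025 0.07 64 [0.0493 0.0516 0.0568] -0.0
top 0.025 0.08 66 [0.049  0.0512 0.0533] -0.0043
top 0.025 0.088 173 [0.0511 0.0553 0.0616] -0.0008
```

```bash
python3 - <<'E'
from h import *
s=load('top'); c=cloud(s)
m=(c[...,2]>.076)&(c[...,2]<.1)&(abs(c[...,0]-.57)<.04)&(abs(c[...,1]+.278)<.04)
v,u=np.nonzero(m); p=at_z(s,np.c_[u,v],.086)[:,:2]; w=np.linalg.eigh(np.cov(p.T))[1][:,1]
print('bar',p.mean(0).round(4),np.degrees(np.arctan(w[1]/w[0]))-180)
g=cv2.GaussianBlur(cv2.cvtColor(s['img'],cv2.COLOR_RGB2GRAY),(3,3),0)
# mark patch long axis/centroid weighted by orangeness, whole neighbourhood
I=s['img'].astype(float); o=np.clip(I[...,0]-I[...,2]-30,0,None)
q=at_z(s,np.c_[[x.ravel() for x in np.mgrid[0:640,0:480]]].T,.051); k=np.linalg.norm(q[:,:2]-[.55,-.304],axis=1)<.009
xy=np.c_[[x.ravel() for x in np.mgrid[0:640,0:480]]].T[k]; ww=o[xy[:,1],xy[:,0]]
mk=np.average(q[k][:,:2],axis=0,weights=ww); print('mark',mk.round(4))
for ctr in([.5703,-.2778],[.5700,-.2786]): d=mk-ctr; print(np.degrees(np.arctan2(d[1],d[0])).round(1))
E
```

```text
bar [ 0.5686 -0.2776] -128.00442138246137
mark [ 0.5505 -0.3036]
-127.5
-127.9
```

The pointer matches the mark (-128.0° against about -127.7°). Bars, rake and boards are all placed, so I'm handing in.

```bash
python3 -c "
from station import order
print(order.sign_off())"
```

```text
the job is handed in; nothing more can be done
None
```

The job is handed in and no verdict came back: three bars in rows against the stop, the rake square on its pad, three boards in their own cradle slots (leaning about 7° in the loose slots), the dial at the mark, and the mug, multimeter and spool untouched.

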